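Fetch the channel bracket from behind the standing stock and load the jig

ROBOT

A 6-joint arm with a two-finger parallel gripper is mounted at the origin on the work surface. World frame = base frame: x ahead of the robot, y to its left, z up, the work surface at z = 0. Lengths are in mm, angles in rad, forces in N, time in s.
With the tool pointing down it reaches from about 350 to 775 mm from the base axis. Payload 7.3 kg.
Tool frame: the origin (TCP) lies at the centre of the arm's flange, where the gripper is bolted on; the fingertips stand 178 mm ahead of it and the grasp point (between the pads) lies 159 mm ahead of it (ctrl.hold_point_z is the distance from the TCP to the grasp point, in mm); z points along the fingers, x is the direction in which the jaws open and shut, and the axes are right-handed (so a half turn about z gives the same grasp; the last joint's range is limited). The gripper opens to 92 mm and grips with 3 to 60 N. Pads are 19 mm wide; open, the fingers measure 130 mm over their backs; the gripper's body (75 mm by 190 mm) begins 47 mm behind the grasp point.
Start: joints at [-1.482, 0.342, 1.524, -0, 1.275, -0.146], TCP at [122.16, -510.592, 404.741] pointing down, gripper open.
Joint ranges: [-2.53, 2.53], [-0.77, 2.02], [0.04, 2.7], [-1, 4.14], [0.28, 2.66], [-3.11, 3.11]. Speed limits (rad/s): [2.57, 2.57, 3.14, 3.14, 3.14, 3.14].

INTERFACE

Orientations are given as a rotation vector (axis times angle).
In Python, from cell import ctrl gives the robot as it stands. The module is installed in compiled form; this text tells all that it offers.
- The arm moves only by the shell command python3 -m inch 'ROWS' [FORCE]. ROWS is JSON, a list of rows, each a list of 5 numbers: the shift along the tool's x, y, z in cm, then the turn about the tool's z in degrees, then the finger opening in cm, from 0 to 9.18. A call has 1 to 8 rows; each row shifts and turns the commanded pose from where the row before left it, along the tool's axes as they then stand; what a row does not reach is not made up. A row lasts 1/12 s, in which the tool goes at most 41.7 mm and 7.16 degrees, less where a joint would pass 70% of its speed; a pose out of reach is approached as far as the arm can. A call with a gripper value outside its range is refused whole. The fingers move at their own pace and stop on an object; FORCE is the grip in N (left out, the last holds). Time passes only in rows, so rows that do not move let the fingers close. It gives the time, the measured TCP pose, the force and the opening at its end, in the units of the state.
- ctrl.get_obs(): the state, without advancing time (a new reading comes with each control period).
- ctrl.camera(name): name is "side" or "top" or "wrist"; returns the picture (480x640x3 uint8, red, green, blue); there is no depth.
- ctrl.calibration(name): a dict with "mtx" (3x3 intrinsics, pixels), "view" (4x4, takes a point from world to camera coordinates). Camera axes: x right, y down, z forward; pixel columns grow to the right and rows downward; lengths in mm; the calibration is good to about 2 mm. A picture is of the moment at which its call begins: read the wrist's pose just before it. calibration takes no time and is no camera call; for the wrist camera it gives the pose at the moment of the call.
- ctrl.finish_job(): hands the job in, once; it reports no verdict.
The state is a dict: "t": time; "joint_positions": joint angles; "qd": joint speeds; "effort": joint torques, N m; "tool_pos": TCP position; "ee_rot": TCP orientation; "force": force on the tool from outside, world axes, zero at the start; "torque": the same for the moment, N m; "grip_width": finger opening in mm.
Only numpy, scipy, OpenCV 4.12 (cv2) and the standard library are available. Lean on these libraries where they do the work, as an engineer would, in place of code of your own. Each camera call takes 0.05 s, during which the arm holds its last target.

TASK

The short steel channel lying at the back of the grey steel stand is needed in the drilling jig, but three upright pieces of stock (a square tube, a round tube and a flanged shaft) stand in front of it. First stand all three on the plywood board, then lay the channel in the jig, flat on the plate inside the low lips with its holes still up, and only then put the three pieces back, each upright in the middle of the very pad on the stand it came from. Never let an upright piece fall over.

Things in the scene. Friction and masses are not known exactly. Their poses are not given: they have to be found in the camera images.
- box_tube_mid (a point): Square steel tube offcut standing upright, 40 x 40 mm outside, 100 mm tall, open ends with 3 mm walls; the point is its centre, 50 mm above its underside. Its x and y axes are square to its flat sides, z is up. It starts on one of the three pads of the stand, its sides parallel to the stand's. About 0.34 kg.
- round_tube_mid (a point): Round steel tube offcut standing upright, 42 mm outside diameter, 96 mm tall, open ends with 3.5 mm wall; the point is its centre, 48 mm above its underside, z is up. It starts on one of the three pads of the stand. About 0.28 kg.
- shaft_mid (a point): Flanged steel stub shaft standing on its flange: flange 46 mm diameter and 14 mm thick, above it a plain solid shaft of 31 mm diameter up to 98 mm; the point is on its axis 49 mm above its underside, z is up. It starts on one of the three pads of the stand. About 0.5 kg.
- channel_mid (a point): Steel U-channel lying open side down: 110 mm long (its y), 40 mm wide (its x), 30 mm tall, 5 mm walls, two dark holes in its flat top; the point is its centre, 15 mm above its underside, z up. About 0.35 kg. It lies on the stand behind (+x of) the upright pieces, 10 to 16 mm clear of them: no room for a finger until they are gone. Grip those along the stand's x, fingertips above its top.
- stand: Fixed grey-painted steel plate, 150 mm (its x) by 230 mm (its y), 12 mm thick, origin at the centre of its underside on the bench. Three flat black rubber pads, 52 mm square, flush with its top, are centred at x = -20 mm and y = -62, 0 and +62 mm; the channel starts centred near x = +34 mm, y = 0. The upright pieces start centred on the pads, in any order.
- board: Fixed bare plywood board, the side area: 270 mm long (its x) by 120 mm wide (its y), 12 mm thick, flat; origin at the centre of its underside on the bench. It may be to the left or the right of the stand. Three pieces fit in a row, 80 mm apart along its length.
- jig: Fixed drilling jig: aluminium plate 100 mm (its x) by 170 mm (its y), 12 mm thick, origin at the centre of its underside on the bench. On it, centred, a nest for the channel, which lies along y: dark steel lips 6 mm high across both ends and 22 mm round each corner, clear inside 58 mm (x) by 128 mm (y), long sides open over their middle 84 mm. On the other side of the stand from the board.

How it is judged:
By the outcome, as a careful person would: the job done as asked, in the order asked, and still so for the second after the job is handed in, with the robot touching nothing.
It also fails if it takes over 138 s, if anything falls off the work surface, if the arm or the gripper's body presses on something with over 40 N, if the wrist force passes 120 N, or if a joint passes its speed limit or range.

## Working session

There is one attempt and no reset: what is moved stays moved. The work goes in short steps, Python scripts to look and compute and a shell command to move; the robot and the scene stay as the last step left them, time stands still between calls to the robot, and variables do not carry over. Pictures are saved under pics/ and viewed, and the job is handed in when it is done.

```bash
mkdir -p pics
cat > h.py <<'E'
import numpy as np, cv2
from cell import ctrl
from scipy.spatial.transform import Rotation as R
def snap(n,f):
    im=ctrl.camera(n); cv2.imwrite('pics/'+f,cv2.cvtColor(im,cv2.COLOR_RGB2BGR)); return im
def ray(cal,uv,z):
    K=np.array(cal['mtx']);V=np.array(cal['view']);Rm=V[:3,:3];t=V[:3,3]
    uv=np.atleast_2d(np.array(uv,float))
    d=(np.linalg.inv(K)@np.c_[uv,np.ones(len(uv))].T).T@Rm
    c=-Rm.T@t
    return c+d*((z-c[2])/d[:,2])[:,None]
def proj(cal,p):
    K=np.array(cal['mtx']);V=np.array(cal['view']);p=np.atleast_2d(p)
    q=(p@V[:3,:3].T+V[:3,3])@K.T
    return q[:,:2]/q[:,2:]
E
python3 - <<'E'
from h import *
o=ctrl.get_obs();print(o, ctrl.hold_point_z)
for n in ('top','side','wrist'):
    c=ctrl.calibration(n);print(n,c); snap(n,n+'0.png')
print(R.from_rotvec(o['ee_rot']).as_matrix())
E
```

```text
{'t': 0.0, 'joint_positions': array([-1.48198571e+00,  3.42701531e-01,  1.52500385e+00, -1.67367641e-06,
        1.27539474e+00, -1.46020576e-01]), 'qd': array([ 0.00042245, -0.00055905,  0.00116326, -0.00023586, -0.00011847,
       -0.00022342]), 'effort': array([ 1.89908758e-03, -4.31239414e+01, -2.44221997e+01,  7.19859218e-02,
        5.57304849e-02, -1.20490745e-04]), 'tool_pos': array([ 122.15521464, -510.45234312,  404.06035558]), 'ee_rot': array([-2.46551973e+00,  1.94523419e+00,  1.62705467e-03]), 'force': array([ 0.28014412,  0.65065976, -0.1500706 ]), 'torque': array([-0.03535246, -0.02532104, -0.03289173]), 'grip_width': 91.8485989039918} 159.20000000000002
top {'mtx': array([[455.24029113,   0.        , 329.44914686],
       [  0.        , 455.24029113, 239.17985133],
       [  0.        ,   0.        ,   1.        ]]), 'view': array([[ 2.79347403e-02, -9.99609610e-01,  5.28081141e-04,
        -2.15959419e+01],
       [-9.96776198e-01, -2.78953001e-02, -7.52267518e-02,
         5.34879463e+02],
       [ 7.52121150e-02,  1.57506107e-03, -9.97166314e-01,
         9.4583229
[... 585 characters left out ...]
         1.00000000e+00]])}
wrist {'mtx': array([[420.19695965,   0.        , 318.90463013],
       [  0.        , 420.19695965, 235.0550211 ],
       [  0.        ,   0.        ,   1.        ]]), 'view': array([[ 2.32642287e-01, -9.72562054e-01, -7.85247379e-04,
        -5.26030421e+02],
       [-9.31206953e-01, -2.22982710e-01,  2.88326761e-01,
        -3.70446126e+01],
       [-2.80590763e-01, -6.63457691e-02, -9.57531755e-01,
         3.90478126e+02],
       [ 0.00000000e+00,  0.00000000e+00,  0.00000000e+00,
         1.00000000e+00]])}
[[ 2.32679187e-01 -9.72553535e-01 -1.35297369e-04]
 [-9.72552400e-01 -2.32679124e-01  1.50137663e-03]
 [-1.49165002e-03 -2.17755313e-04 -9.99998864e-01]]
```

View pics/top0.png

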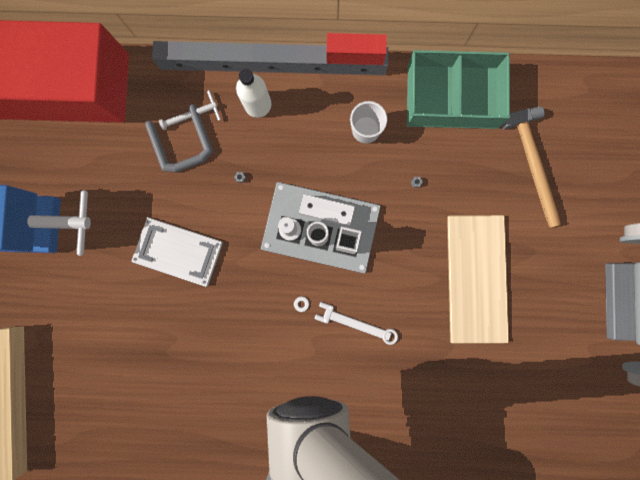

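View pics/side0.png

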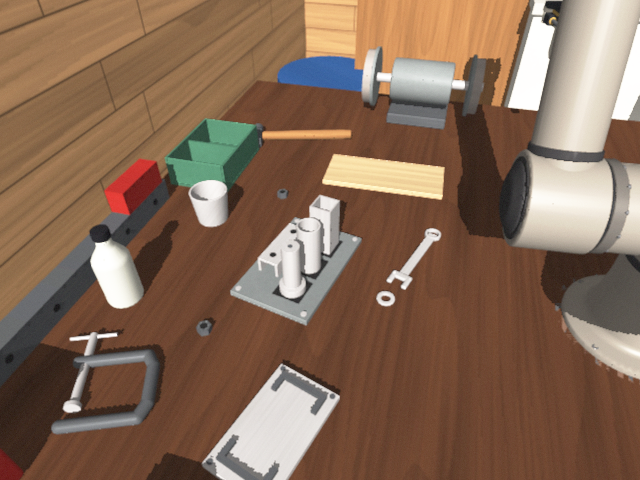

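View pics/wrist0.png

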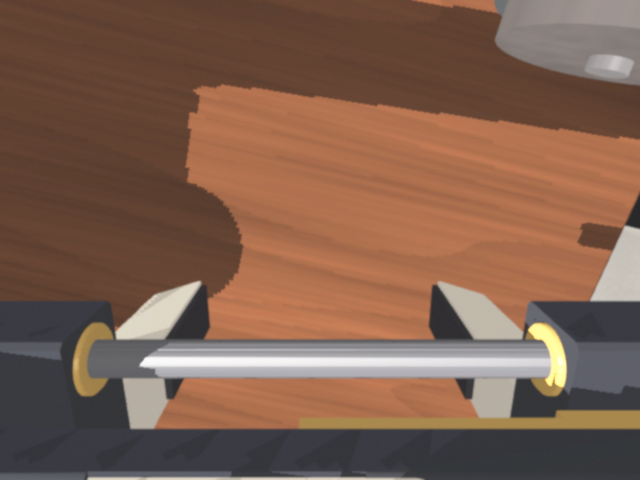

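The top view shows the stand near (321,228) with the shaft at (289,229), the round tube at (318,233) and the square tube at (348,240). The channel is behind them at (327,208), the board is at (478,279) and the jig at (177,252). Next I'll measure them with masks.

Run:
```python
from h import *
im=cv2.imread('pics/top0.png')
a=im[170:290,110:400]; 
b=im[200:360,430:530]
cv2.imwrite('pics/c1.png',cv2.resize(im[175:285,250:390],None,fx=5,fy=5,interpolation=cv2.INTER_CUBIC))
cv2.imwrite('pics/c2.png',cv2.resize(im[205:300,115:240],None,fx=5,fy=5,interpolation=cv2.INTER_CUBIC))
cal=ctrl.calibration('top')
hsv=cv2.cvtColor(im,cv2.COLOR_BGR2HSV)
def rect(mask,x0,y0,x1,y1,z,name):
    m=np.zeros_like(mask);m[y0:y1,x0:x1]=mask[y0:y1,x0:x1]
    m=cv2.morphologyEx(m,cv2.MORPH_CLOSE,np.ones((9,9)))
    m=cv2.morphologyEx(m,cv2.MORPH_OPEN,np.ones((5,5)))
    cs,_=cv2.findContours(m,cv2.RETR_EXTERNAL,cv2.CHAIN_APPROX_NONE)
    c=max(cs,key=cv2.contourArea)
    w=ray(cal,c[:,0,:],z)[:,:2].astype(np.float32)
    print(name,cv2.contourArea(c),cv2.minAreaRect(w), cv2.boundingRect(c))
low=((hsv[...,1]<70)).astype(np.uint8)*255
rect(low,255,178,390,280,12,'stand')
rect(low,125,212,228,292,12,'jig')
bd=((hsv[...,0]>12)&(hsv[...,0]<30)&(hsv[...,2]>150)).astype(np.uint8)*255
rect(bd,435,205,520,352,12,'board')
```

```text
stand 7417.0 ((562.033203125, 13.543708801269531), (231.40304565429688, 152.0411834716797), 78.67335510253906) (261, 183, 119, 90)
jig 3819.0 ((500.8700256347656, 318.9825439453125), (175.44192504882812, 103.86659240722656), 73.36441802978516) (132, 218, 90, 68)
board 7309.0 ((461.2080078125, -322.178466796875), (271.3057556152344, 123.84138488769531), 1.672511100769043) (447, 215, 61, 129)
```

View pics/c1.png

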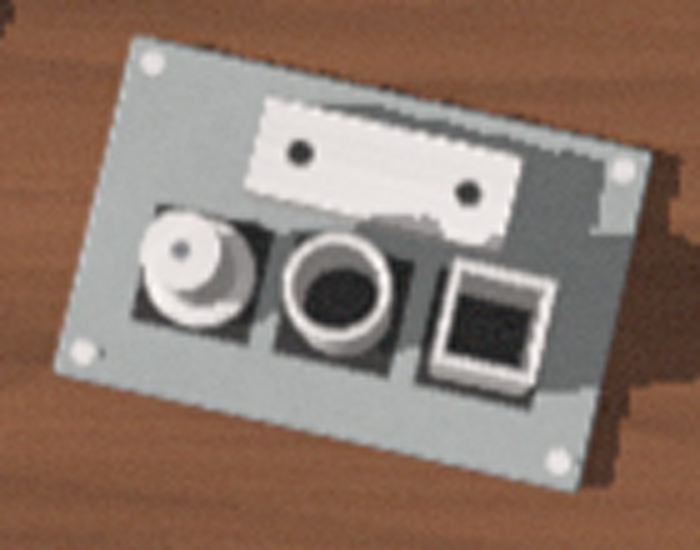

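View pics/c2.png

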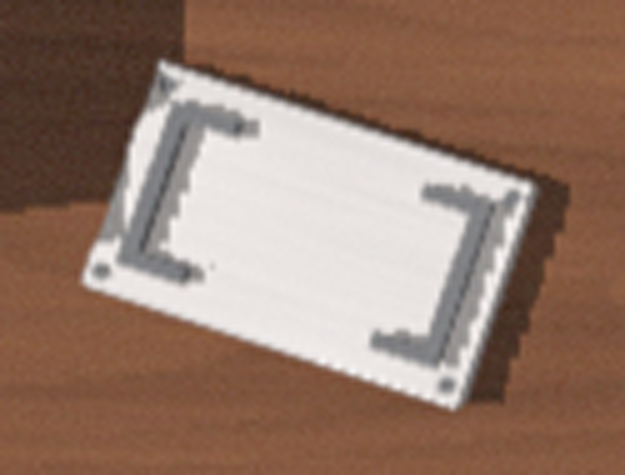

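Run:
```python
from h import *
cal=ctrl.calibration('top')
def P(pts,off,z):
    p=(np.array(pts,float)+.5)/5-.5+np.array(off); return ray(cal,p,z)[:,:2]
def rep(n,w):
    c=w.mean(0); print(n,c.round(1),'sides',[round(float(np.linalg.norm(w[i]-w[i-1])),1) for i in range(4)],'ang',[round(float(np.degrees(np.arctan2(*(w[i]-w[i-1])[::-1]))),1) for i in range(4)]); return c
s=rep('stand',P([(135,37),(652,152),(577,490),(55,373)],(250,175),12))
j=rep('jig',P([(165,62),(537,185),(460,408),(85,285)],(115,205),12))
q=rep('sq',P([(455,258),(555,280),(533,385),(430,360)],(250,175),112))
c=rep('chan',P([(265,97),(522,157),(500,247),(245,187)],(250,175),42))
l=rep('lips',P([(190,102),(503,200),(440,365),(120,262)],(115,205),18))
print('shaft',P([(182,250)],(250,175),110),'round',P([(337,287)],(250,175),108))
for yaw in (-11.3,-12.5,-13):
    a=np.radians(yaw);M=np.array([[np.cos(a),-np.sin(a)],[np.sin(a),np.cos(a)]])
    print(yaw,[ (s+M@np.array(v)).round(1) for v in ((-20,62),(-20,0),(-20,-62),(34,0))])
```

```text
stand [561.6  13.3] sides [149.0, 228.5, 148.8, 228.2] ang [-11.2, -101.1, 168.7, 79.0]
jig [500.4 318.2] sides [100.7, 169.2, 99.9, 169.1] ang [-16.5, -106.6, 163.5, 73.6]
sq [530.2 -42.8] sides [40.5, 39.4, 41.3, 40.6] ang [-12.2, -100.9, 169.5, 77.9]
chan [596.5   1.9] sides [38.8, 110.2, 38.9, 109.1] ang [-10.6, -101.7, 167.8, 78.3]
lips [501.3 315.6] sides [73.6, 140.6, 74.3, 143.3] ang [-20.5, -105.7, 161.7, 73.9]
shaft [[554.34028487  77.77227948]] round [[541.87174524  17.64029118]]
-11.3 [array([554.1,  78. ]), array([541.9,  17.2]), array([529.8, -43.6]), array([594.9,   6.6])]
-12.5 [array([555.4,  78.2]), array([542. ,  17.6]), array([528.6, -42.9]), array([594.7,   5.9])]
-13 [array([556. ,  78.2]), array([542.1,  17.8]), array([528.1, -42.6]), array([594.7,   5.7])]
```

Stand, pads, pieces and channel agree to within 1 mm or so: the stand is at (561.6,13.3) with yaw -11.3°, the jig at (500.5,318.2) with yaw -16.5° and the board at (461,-322). I'll keep the jaws along the stand's x throughout and turn first.

```bash
cat >> h.py <<'E'
def go(x,y,z=None,ang=-11.3):
    """print remaining delta in tool axes (cm), turn (deg)"""
    o=ctrl.get_obs();p=o['tool_pos'];M=R.from_rotvec(o['ee_rot']).as_matrix()
    d=np.array([x,y,p[2] if z is None else z])-p
    a=np.degrees(np.arctan2(M[1,0],M[0,0]))
    print('t',round(o['t'],2),'pos',p.round(1),'yaw',round(a,2),'tilt',np.degrees(np.arccos(-M[2,2])).round(2),'w',round(o['grip_width'],1),'F',o['force'].round(1))
    print('   d_tool cm',(M.T@d/10).round(2),'turn',round(-((ang-a+180)%360-180),2))
E
python3 -m inch '[[0,0,0,-7,6.2],[0,0,0,-7,6.2],[0,0,0,-7,6.2],[0,0,0,-7,6.2],[0,0,0,-7,6.2],[0,0,0,-7,6.2],[0,0,0,-7,6.2],[0,0,0,-7,6.2]]' 20
python3 -m inch '[[0,0,0,-7,6.2],[0,0,0,-2.3,6.2],[0,0,0,0,6.2]]'
python3 -c "
from h import *
go(530,-43)"
```

```text
t: 0.82
tool_pos: [122.1, -510.5, 404.4]
ee_rot: [-3.092, 0.551, 0.0]
force: [0.1, 0.4, -0.0]
grip_width: 61.9
t: 1.07
tool_pos: [122.1, -510.5, 404.4]
ee_rot: [-3.126, 0.306, 0.0]
force: [-0.3, -0.3, -0.6]
grip_width: 62.4
t 1.07 pos [ 122.1 -510.5  404.4] yaw -11.17 tilt 0.04 w 62.4 F [-0.3 -0.3 -0.6]
   d_tool cm [ 3.096e+01 -5.377e+01  3.000e-02] turn 0.13
```

```bash
python3 -m inch '[[1.8,-3.1,0,0,6.2],[1.8,-3.1,0,0,6.2],[1.8,-3.1,0,0,6.2],[1.8,-3.1,0,0,6.2],[1.8,-3.1,0,0,6.2],[1.8,-3.1,0,0,6.2],[1.8,-3.1,0,0,6.2],[1.8,-3.1,0,0,6.2]]'
python3 -m inch '[[1.8,-3.1,0,0,6.2],[1.8,-3.1,0,0,6.2],[1.8,-3.1,0,0,6.2],[1.8,-3.1,0,0,6.2],[1.8,-3.1,0,0,6.2],[1.8,-3.1,0,0,6.2],[1.8,-3.1,0,0,6.2],[0,0,0,0,6.2]]'
python3 -c "
from h import *
go(530,-43)"
```

```text
t: 1.73
tool_pos: [312.5, -293.9, 404.8]
ee_rot: [3.126, -0.311, 0.0]
force: [0.4, 0.2, 0.2]
grip_width: 61.7
t: 2.4
tool_pos: [480.3, -103.2, 404.5]
ee_rot: [-3.125, 0.304, -0.002]
force: [-0.1, 0.7, -0.3]
grip_width: 61.9
t 2.4 pos [ 480.3 -103.2  404.5] yaw -11.1 tilt 0.13 w 61.9 F [-0.1  0.7 -0.3]
   d_tool cm [ 3.72 -6.86  0.02] turn 0.2
```

```bash
python3 -m inch '[[1.9,-3.4,0,0,6.2],[1.8,-3.4,0,0.2,6.2],[0,0,0,0,6.2],[0,0,0,0,6.2]]'
python3 -c "
from h import *
go(530,-43)
c=ctrl.calibration('wrist')
snap('wrist','w1.png')
for p in ((530,-43,112),(542,17.4,108),(554.2,77.9,110),(561.6,13.3,12),(596,4,42)): print(proj(c,p))
go(530,-43)
"
```

```text
t: 2.73
tool_pos: [527.8, -46.4, 404.1]
ee_rot: [3.126, -0.311, -0.002]
force: [-0.6, 0.4, 0.5]
grip_width: 61.8
t 2.73 pos [527.8 -46.4 404.1] yaw -11.35 tilt 0.06 w 61.8 F [-0.6  0.4  0.5]
   d_tool cm [ 0.15 -0.38 -0.  ] turn -0.05
[[321.91493877 221.19509531]]
[[321.87845008 126.05830066]]
[[322.20093399  18.13412009]]
[[344.5780124  121.64955497]]
[[391.821628   125.90840788]]
t 2.78 pos [527.2 -47.4 404.2] yaw -11.42 tilt 0.07 w 62.0 F [ 0.2 -1.4 -0.2]
   d_tool cm [ 0.19 -0.49 -0.  ] turn -0.12
```

View pics/w1.png

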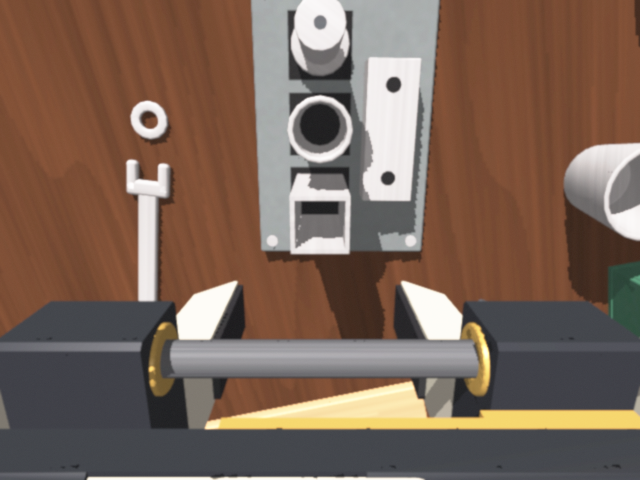

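```bash
python3 -c "
from h import *
go(530,-43)
o=ctrl.get_obs();M=R.from_rotvec(o['ee_rot']).as_matrix();c=ctrl.calibration('wrist')
for z in (150,178,250,292,350): print(z,proj(c,o['tool_pos']+M@np.array([0,-60,z])),proj(c,o['tool_pos']+M@np.array([0,0,z])))
for x in (-31,31): print(proj(c,o['tool_pos']+M@np.array([x,-9.5,178])),proj(c,o['tool_pos']+M@np.array([x,-9.5,150])))
im=cv2.imread('pics/w1.png')
cv2.imwrite('pics/w1c.png',cv2.resize(im[180:330,210:430],None,fx=3.5,fy=3.5,interpolation=cv2.INTER_CUBIC))
"
```

```text
t 2.78 pos [527.2 -47.4 404.2] yaw -11.42 tilt 0.07 w 62.0 F [ 0.2 -1.4 -0.2]
   d_tool cm [ 0.19 -0.49 -0.  ] turn -0.12
150 [[319.91511161 163.75258199]] [[319.79985304 336.89043646]]
178 [[319.70832343 154.19810186]] [[319.63158115 301.52016468]]
250 [[319.40289516 140.08603597]] [[319.36985537 246.50615189]]
292 [[319.2980645  135.24242003]] [[319.27616523 226.81275234]]
350 [[319.19651747 130.55052209]] [[319.18342734 207.31951226]]
[[243.28215024 280.20547853]] [[229.22047379 312.28106583]]
[[395.99175638 280.17557376]] [[410.39586956 312.23986736]]
```

View pics/w1c.png

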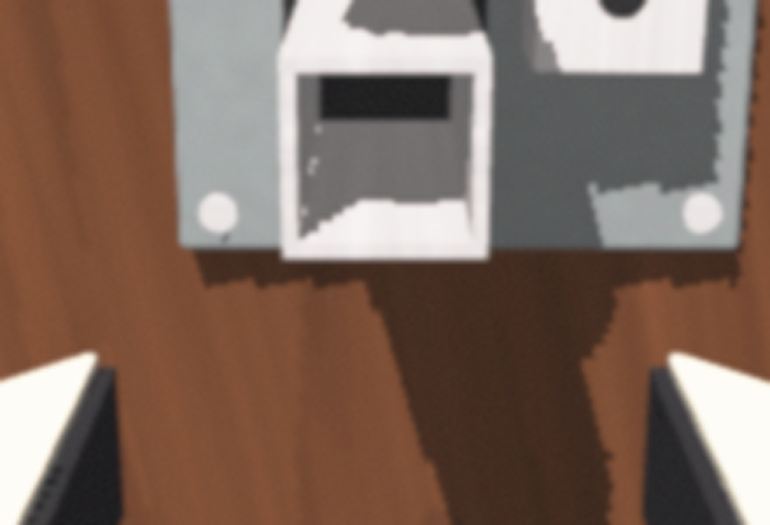

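The wrist picture puts the square tube's top at (320,226). That is about (-1.5,-2) mm from the top-camera estimate, and the finger projections fit the wrist calibration. I'll re-check at rest.

```bash
python3 -m inch '[[0.1,-0.2,0,-0.1,6.2],[0,0,0,0,6.2],[0,0,0,0,6.2],[0,0,0,0,6.2]]'
python3 -c "
from h import *
go(528.5,-45)
c=ctrl.calibration('wrist')
snap('wrist','w2.png')
for p in ((528.5,-45,112),(540.5,15.4,108),(552.7,75.9,110)): print(proj(c,p))
a=np.radians(-11.3);M=np.array([[np.cos(a),-np.sin(a)],[np.sin(a),np.cos(a)]])
sq=np.array([528.5,-45])
print(proj(c,[np.r_[sq+M@np.array(v),112] for v in ((20,20),(20,-20),(-20,-20),(-20,20))]))
st=np.array([560.1,11.3])
print(proj(c,[np.r_[st+M@np.array(v),12] for v in ((75,-115),(-75,-115))]))
go(528.5,-45)
im=cv2.imread('pics/w2.png')
cv2.imwrite('pics/w2c.png',cv2.resize(im[0:300,230:450],None,fx=2.6,fy=2,interpolation=cv2.INTER_CUBIC))
cv2.imwrite('pics/w2d.png',cv2.resize(im[150:300,230:450],None,fx=3.5,fy=3.5,interpolation=cv2.INTER_CUBIC))
"
```

```text
t: 3.12
tool_pos: [528.3, -46.7, 404.9]
ee_rot: [3.126, -0.313, 0.0]
force: [-0.2, 0.1, 0.4]
grip_width: 62.0
t 3.12 pos [528.3 -46.7 404.9] yaw -11.43 tilt 0.01 w 62.0 F [-0.2  0.1  0.4]
   d_tool cm [-0.01 -0.17 -0.  ] turn -0.13
[[319.04845916 223.96442729]]
[[318.72641129 129.44377147]]
[[318.66046124  22.36621856]]
[[349.31732098 194.62305703]
 [348.23067405 251.99109986]
 [289.993451   252.12913852]
 [288.64738793 194.76716204]]
[[420.32470651 250.71539338]
 [260.37302516 251.09453926]]
t 3.17 pos [528.3 -46.6 404.9] yaw -11.42 tilt 0.01 w 62.0 F [ 0.4 -0.4 -0.8]
   d_tool cm [-0.01 -0.16 -0.  ] turn -0.12
```

View pics/w2d.png

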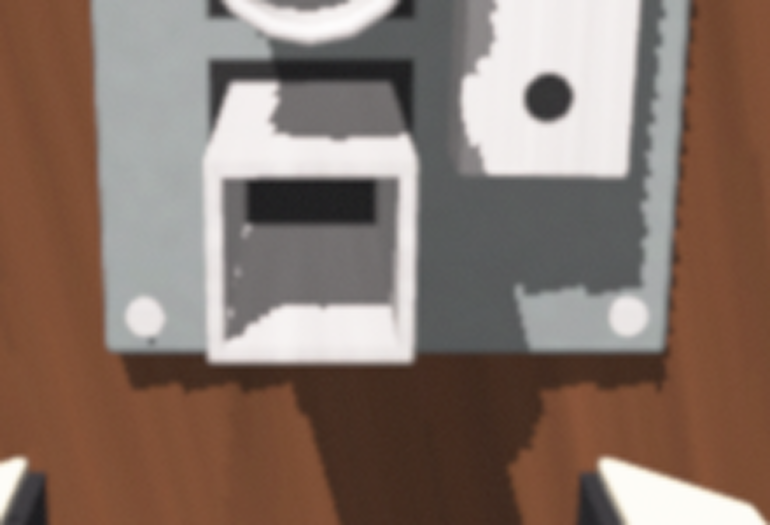

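Matches within 1 mm (tube corners at (289,254), (348,253), (349,195)). I'll descend to TCP z≈232 and grip.

```bash
python3 -m inch '[[0,-0.1,3.5,0,6.2],[0,0,3.5,0,6.2],[0,0,3.5,0,6.2],[0,0,3.5,0,6.2],[0,0,2.2,0,6.2],[0,0,1.1,0,6.2],[0,0,0,0,6.2],[0,0,0,0,6.2]]'
python3 -c "
from h import *
go(528.3,-45.3,231.5)"
```

```text
t: 3.83
tool_pos: [528.8, -45.3, 231.6]
ee_rot: [3.126, -0.311, -0.001]
force: [0.9, -0.7, -0.4]
grip_width: 61.9
t 3.83 pos [528.8 -45.3 231.6] yaw -11.38 tilt 0.05 w 61.9 F [ 0.9 -0.7 -0.4]
   d_tool cm [-0.05  0.01  0.01] turn -0.08
```

```bash
python3 -m inch '[[0,0,0,0,4.4],[0,0,0,0,4.4],[0,0,0,0,3.6],[0,0,0,0,3.6],[0,0,0,0,3.6]]' 25
python3 -m inch '[[0,0,-0.5,0,3.6],[0,0,-1.5,0,3.6],[0,0,-3,0,3.6],[0,0,-3,0,3.6],[0,0,-3,0,3.6],[0,0,-3,0,3.6],[0,0,0,0,3.6]]'
python3 -c "
from h import *
go(541,-322)"
```

```text
t: 4.25
tool_pos: [528.8, -45.0, 232.5]
ee_rot: [3.126, -0.31, 0.001]
force: [-2.1, 0.6, 5.4]
grip_width: 40.1
t: 4.83
tool_pos: [529.7, -45.1, 377.6]
ee_rot: [3.125, -0.31, 0.016]
force: [1.5, 0.3, -3.4]
grip_width: 39.7
t 4.83 pos [529.7 -45.1 377.6] yaw -11.34 tilt 0.6 w 39.7 F [ 1.5  0.3 -3.4]
   d_tool cm [ 6.55 26.93  0.08] turn -0.04
```

```bash
python3 -m inch '[[0.4,1.6,0,0,3.6],[0.8,3.3,0,0,3.6],[0.8,3.3,0,0,3.6],[0.8,3.3,0,0,3.6],[0.8,3.3,0,0,3.6],[0.8,3.3,0,0,3.6],[0.8,3.3,0,0,3.6],[0.8,3.3,0,0,3.6]]'
python3 -m inch '[[0.4,1.6,0,0,3.6],[0,0,0,0,3.6],[0,0,0,0,3.6]]'
python3 -c "
from h import *
go(540,-322,238)
snap('top','t1.png')"
```

```text
t: 5.5
tool_pos: [538.6, -300.4, 369.9]
ee_rot: [-3.125, 0.31, 0.004]
force: [0.5, 0.0, -3.3]
grip_width: 40.0
t: 5.75
tool_pos: [539.3, -316.2, 369.6]
ee_rot: [-3.124, 0.313, 0.004]
force: [-0.6, -0.1, -3.8]
grip_width: 39.8
t 5.75 pos [ 539.3 -316.2  369.6] yaw -11.46 tilt 0.19 w 39.8 F [-0.6 -0.1 -3.8]
   d_tool cm [ 0.22  0.57 13.16] turn -0.16
```

View pics/t1.png

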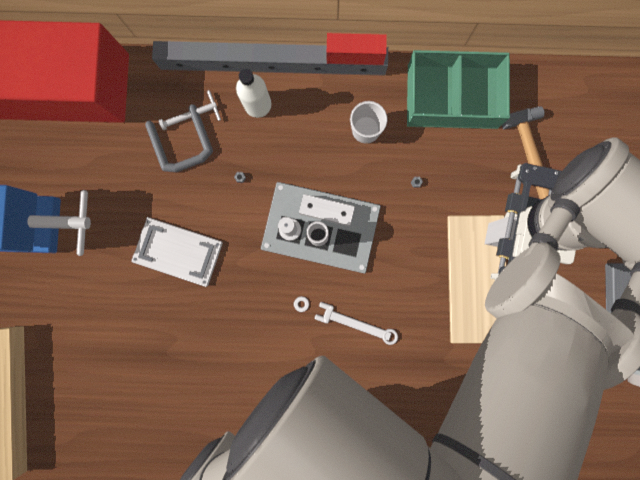

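The square pad at (348,241) is empty and the tube is held over the board. Lowering it now.

```bash
python3 -m inch '[[0.2,0.6,2,-0.1,3.6],[0,0,3.2,0,3.6],[0,0,3.2,0,3.6],[0,0,3,0,3.6],[0,0,1.3,0,3.6],[0,0,0.3,0,3.6],[0,0,0,0,3.6],[0,0,0,0,3.6]]'
python3 -c "
from h import *
go(540,-322,232)"
```

```text
t: 6.47
tool_pos: [541.1, -321.2, 242.8]
ee_rot: [3.126, -0.306, 0.002]
force: [0.3, -0.4, -3.6]
grip_width: 39.6
t 6.47 pos [ 541.1 -321.2  242.8] yaw -11.19 tilt 0.1 w 39.6 F [ 0.3 -0.4 -3.6]
   d_tool cm [-0.1   0.1   1.08] turn 0.11
```

```bash
python3 -m inch '[[0,0,0.5,0,3.6],[0,0,0.2,0,3.6],[0,0,0.15,0,3.6],[0,0,0.1,0,3.6],[0,0,0,0,3.6]]'
python3 -c "
from h import *
go(540,-322,232)"
```

```text
t: 6.88
tool_pos: [540.6, -321.8, 232.6]
ee_rot: [3.126, -0.308, 0.001]
force: [-1.3, 0.6, -3.2]
grip_width: 39.7
t 6.88 pos [ 540.6 -321.8  232.6] yaw -11.25 tilt 0.04 w 39.7 F [-1.3  0.6 -3.2]
   d_tool cm [-0.05  0.04  0.06] turn 0.05
```

```bash
python3 -m inch '[[0,0,0.05,0,3.6],[0,0,0.05,0,3.6],[0,0,0,0,3.6]]'
python3 -m inch '[[0,0,0.05,0,3.6],[0,0,0,0,3.6]]'
```

```text
t: 7.13
tool_pos: [540.6, -321.8, 232.5]
ee_rot: [3.126, -0.308, 0.001]
force: [-3.1, 2.2, 5.1]
grip_width: 40.1
t: 7.3
tool_pos: [540.5, -321.7, 232.5]
ee_rot: [3.126, -0.308, 0.001]
force: [-4.4, 1.6, 8.9]
grip_width: 39.8
```

Contact (F_z went from -3 to +9). Releasing and going up.

```bash
python3 -m inch '[[0,0,0,0,4.2],[0,0,0,0,4.6],[0,0,0,0,5.8],[0,0,0,0,5.8],[0,0,0,0,5.8]]'
python3 -m inch '[[0,0,-1,0,5.8],[0,0,-3,0,5.8],[0,0,-3.5,0,5.8],[0,0,-3.5,0,5.8],[0,0,-2.5,0,6.2],[0,0,0,0,6.2]]'
python3 -c "
from h import *
go(540.5,15.4)"
```

```text
t: 7.72
tool_pos: [540.6, -321.8, 230.6]
ee_rot: [3.126, -0.308, 0.0]
force: [0.5, -0.3, 0.0]
grip_width: 56.9
t: 8.22
tool_pos: [541.3, -322.1, 373.3]
ee_rot: [3.12, -0.307, 0.016]
force: [1.5, -0.3, 1.1]
grip_width: 61.3
t 8.22 pos [ 541.3 -322.1  373.3] yaw -11.24 tilt 0.7 w 61.3 F [ 1.5 -0.3  1.1]
   d_tool cm [ -6.65 -33.09  -0.25] turn 0.06
```

```bash
python3 -m inch '[[-0.7,-3.3,0,0,6.2],[-0.7,-3.3,0,0,6.2],[-0.7,-3.3,0,0,6.2],[-0.7,-3.3,0,0,6.2],[-0.7,-3.3,0,0,6.2],[-0.7,-3.3,0,0,6.2],[-0.7,-3.3,0,0,6.2],[-0.7,-3.3,0,0,6.2]]'
python3 -m inch '[[-0.6,-3.3,0,0,6.2],[-0.5,-3,0,0,6.2],[0,0,0,0,6.2],[0,0,0,0,6.2]]'
python3 -c "
from h import *
go(540.5,15.4,231.5)"
```

```text
t: 8.88
tool_pos: [536.7, -50.3, 365.8]
ee_rot: [3.126, -0.308, -0.0]
force: [0.7, 0.5, 0.0]
grip_width: 61.8
t: 9.22
tool_pos: [538.5, 13.5, 365.8]
ee_rot: [3.127, -0.303, -0.0]
force: [-0.6, -0.7, -0.1]
grip_width: 62.3
t 9.22 pos [538.5  13.5 365.8] yaw -11.06 tilt 0.02 w 62.3 F [-0.6 -0.7 -0.1]
   d_tool cm [ 0.16 -0.23 13.43] turn 0.24
```

```bash
python3 -m inch '[[0.2,-0.2,2,0.2,6.2],[0,0,3.2,0,6.2],[0,0,3.2,0,6.2],[0,0,3,0,6.2],[0,0,1.8,0,6.2],[0,0,0.2,0,6.2],[0,0,0,0,6.2],[0,0,0,0,6.2]]'
python3 -c "
from h import *
go(540.5,15.4,231.5)"
```

```text
t: 9.88
tool_pos: [541.6, 12.8, 232.8]
ee_rot: [3.126, -0.315, 0.003]
force: [-0.4, -0.1, 0.3]
grip_width: 62.1
t 9.88 pos [541.6  12.8 232.8] yaw -11.5 tilt 0.1 w 62.1 F [-0.4 -0.1  0.3]
   d_tool cm [-0.16 -0.23  0.13] turn -0.2
```

```bash
python3 -m inch '[[-0.1,-0.2,0.1,-0.2,6.2],[0,0,0,0,6.2],[0,0,0,0,6.2]]'
python3 -c "
from h import *
go(540.5,15.4,231.5)"
```

```text
t: 10.13
tool_pos: [540.6, 15.9, 231.8]
ee_rot: [3.126, -0.307, 0.003]
force: [0.2, -0.2, 0.6]
grip_width: 62.1
t 10.13 pos [540.6  15.9 231.8] yaw -11.23 tilt 0.12 w 62.1 F [ 0.2 -0.2  0.6]
   d_tool cm [-0.    0.05  0.03] turn 0.07
```

```bash
python3 -m inch '[[0,0,0,0,4.5],[0,0,0,0,4.5],[0,0,0,0,3.7],[0,0,0,0,3.7],[0,0,0,0,3.7]]' 25
python3 -m inch '[[0,0,-0.5,0,3.7],[0,0,-1.5,0,3.7],[0,0,-3,0,3.7],[0,0,-3,0,3.7],[0,0,-3,0,3.7],[0,0,-3,0,3.7],[0,0,0,0,3.7]]'
python3 -c "
from h import *
go(460,-324)"
```

```text
t: 10.55
tool_pos: [540.5, 15.8, 230.8]
ee_rot: [3.126, -0.308, 0.0]
force: [-0.8, 0.9, 0.7]
grip_width: 40.9
t: 11.13
tool_pos: [541.3, 15.8, 376.7]
ee_rot: [3.126, -0.308, 0.016]
force: [1.4, 0.6, -2.7]
grip_width: 40.8
t 11.13 pos [541.3  15.8 376.7] yaw -11.24 tilt 0.58 w 40.8 F [ 1.4  0.6 -2.7]
   d_tool cm [-1.35 34.91 -0.04] turn 0.06
```

```bash
python3 -m inch '[[-0.1,1.6,0,0,3.7],[-0.1,3.2,0,0,3.7],[-0.1,3.2,0,0,3.7],[-0.1,3.2,0,0,3.7],[-0.1,3.2,0,0,3.7],[-0.1,3.2,0,0,3.7],[-0.1,3.2,0,0,3.7],[-0.1,3.2,0,0,3.7]]'
python3 -m inch '[[-0.1,3.2,0,0,3.7],[-0.1,3.2,0,0,3.7],[-0.1,3.2,0,0,3.7],[-0.1,1.2,0,0,3.7],[0,0,0,0,3.7],[0,0,0,0,3.7]]'
python3 -c "
from h import *
go(460,-324,234)"
```

```text
t: 11.8
tool_pos: [484.9, -219.3, 369.6]
ee_rot: [-3.126, 0.308, 0.003]
force: [1.0, -0.2, -3.2]
grip_width: 41.0
t: 12.3
tool_pos: [460.4, -323.2, 369.6]
ee_rot: [-3.124, 0.31, 0.003]
force: [0.0, 0.9, -4.2]
grip_width: 40.6
t 12.3 pos [ 460.4 -323.2  369.6] yaw -11.34 tilt 0.15 w 40.6 F [ 0.   0.9 -4.2]
   d_tool cm [1.000e-02 1.100e-01 1.356e+01] turn -0.04
```

```bash
python3 -m inch '[[0,0.1,2,0,3.7],[0,0,3.2,0,3.7],[0,0,3.2,0,3.7],[0,0,3,0,3.7],[0,0,1.3,0,3.7],[0,0,0.4,0,3.7],[0,0,0,0,3.7],[0,0,0,0,3.7]]'
python3 -c "
from h import *
go(460,-324,232)
snap('top','t2.png')"
```

```text
t: 12.97
tool_pos: [461.2, -323.6, 240.6]
ee_rot: [3.126, -0.306, 0.002]
force: [-0.5, 0.1, -3.8]
grip_width: 41.1
t 12.97 pos [ 461.2 -323.6  240.6] yaw -11.19 tilt 0.07 w 41.1 F [-0.5  0.1 -3.8]
   d_tool cm [-0.11  0.06  0.86] turn 0.11
```

View pics/t2.png

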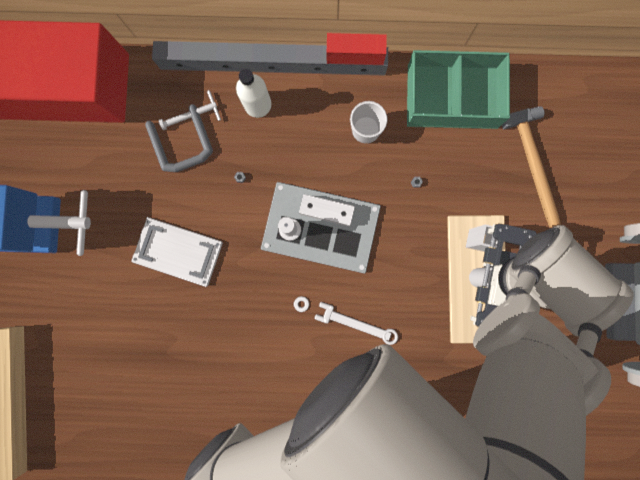

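Both right-hand pads are empty, and the square tube stands at (482,238) next to the held round tube. Lowering the round tube.

```bash
python3 -m inch '[[-0.1,0,0.4,0,3.7],[0,0,0.2,0,3.7],[0,0,0.1,0,3.7],[0,0,0.1,0,3.7],[0,0,0,0,3.7]]'
python3 -m inch '[[0,0,0.05,0,3.7],[0,0,0.05,0,3.7],[0,0,0,0,3.7]]'
```

```text
t: 13.43
tool_pos: [459.5, -324.0, 231.7]
ee_rot: [3.126, -0.308, -0.0]
force: [-0.3, 0.4, -2.7]
grip_width: 40.9
t: 13.68
tool_pos: [459.6, -324.0, 230.9]
ee_rot: [3.126, -0.308, 0.0]
force: [-0.4, 0.6, -3.0]
grip_width: 40.7
```

```bash
python3 -m inch '[[0,0,0.05,0,3.7],[0,0,0.05,0,3.7],[0,0,0,0,3.7]]'
```

```text
t: 13.93
tool_pos: [459.6, -324.0, 230.8]
ee_rot: [3.126, -0.308, 0.001]
force: [-3.0, 1.6, 6.2]
grip_width: 40.7
```

```bash
python3 -m inch '[[0,0,0,0,4.3],[0,0,0,0,4.7],[0,0,0,0,5.6],[0,0,0,0,5.6],[0,0,0,0,5.6]]'
python3 -m inch '[[0,0,-1,0,5.6],[0,0,-3,0,5.6],[0,0,-3.5,0,5.6],[0,0,-3.5,0,5.6],[0,0,-2.5,0,6.2],[0,0,0,0,6.2]]'
python3 -c "
from h import *
go(552.7,75.9)"
```

```text
t: 14.35
tool_pos: [459.6, -324.0, 229.7]
ee_rot: [3.126, -0.308, 0.0]
force: [-0.3, 0.0, -0.3]
grip_width: 55.7
t: 14.85
tool_pos: [460.3, -324.5, 371.5]
ee_rot: [3.12, -0.307, 0.014]
force: [-0.0, -0.8, 0.4]
grip_width: 61.2
t 14.85 pos [ 460.3 -324.5  371.5] yaw -11.24 tilt 0.66 w 61.2 F [-0.  -0.8  0.4]
   d_tool cm [  1.26 -41.07  -0.24] turn 0.06
```

```bash
python3 -m inch '[[0.1,-3.4,0,0,6.2],[0.1,-3.4,0,0,6.2],[0.1,-3.4,0,0,6.2],[0.1,-3.4,0,0,6.2],[0.1,-3.4,0,0,6.2],[0.1,-3.4,0,0,6.2],[0.1,-3.4,0,0,6.2],[0.1,-3.4,0,0,6.2]]'
python3 -m inch '[[0.1,-3.4,0,0,6.2],[0.1,-3.4,0,0,6.2],[0.1,-3.4,0,0,6.2],[0.1,-3.4,0,0,6.2],[0,0,0,0,6.2],[0,0,0,0,6.2],[0,0,0,0,6.2]]'
python3 -c "
from h import *
go(552.7,75.9,231.5)"
```

```text
t: 15.52
tool_pos: [520.4, -57.0, 364.8]
ee_rot: [3.126, -0.308, -0.0]
force: [1.1, -0.6, 0.8]
grip_width: 61.9
t: 16.1
tool_pos: [550.7, 73.7, 364.5]
ee_rot: [3.126, -0.307, -0.001]
force: [0.5, -0.3, -0.1]
grip_width: 61.7
t 16.1 pos [550.7  73.7 364.5] yaw -11.21 tilt 0.05 w 61.7 F [ 0.5 -0.3 -0.1]
   d_tool cm [ 0.16 -0.26 13.3 ] turn 0.09
```

```bash
python3 -m inch '[[0.2,-0.3,2,0,6.2],[0,0,3.2,0,6.2],[0,0,3.2,0,6.2],[0,0,3,0,6.2],[0,0,1.6,0,6.2],[0,0,0.4,0,6.2],[0,0,0,0,6.2],[0,0,0,0,6.2]]'
python3 -m inch '[[0,0,0,0,6.2]]'
python3 -c "
from h import *
go(552.7,75.9,231.5)"
```

```text
t: 16.77
tool_pos: [553.9, 75.6, 231.7]
ee_rot: [3.126, -0.31, 0.002]
force: [-0.3, 0.2, 0.5]
grip_width: 62.1
t: 16.85
tool_pos: [554.1, 75.9, 232.3]
ee_rot: [-3.126, 0.309, -0.005]
force: [-0.5, 0.8, 0.1]
grip_width: 62.0
t 16.85 pos [554.1  75.9 232.3] yaw -11.29 tilt 0.17 w 62.0 F [-0.5  0.8  0.1]
   d_tool cm [-0.14  0.03  0.08] turn 0.01
```

```bash
python3 -m inch '[[-0.1,0,0,0,6.2],[0,0,0,0,4],[0,0,0,0,3.5],[0,0,0,0,3.5]]' 30
python3 -c "
from h import *
go(552.7,75.9,231.5)"
python3 -m inch '[[0,0,0,0,2.6],[0,0,0,0,2.6],[0,0,0,0,2.6]]'
python3 -m inch '[[0,0,-0.5,0,2.6],[0,0,-1.5,0,2.6],[0,0,-3,0,2.6],[0,0,-3,0,2.6],[0,0,-3,0,2.6],[0,0,-3,0,2.6],[0,0,0,0,2.6]]'
python3 -c "
from h import *
go(380,-326)"
```

```text
t: 17.18
tool_pos: [552.6, 76.7, 231.2]
ee_rot: [3.126, -0.308, 0.001]
force: [-0.4, -0.3, -0.2]
grip_width: 46.5
t 17.18 pos [552.6  76.7 231.2] yaw -11.24 tilt 0.05 w 46.5 F [-0.4 -0.3 -0.2]
   d_tool cm [ 0.03  0.08 -0.03] turn 0.06
t: 17.43
tool_pos: [552.6, 76.6, 230.7]
ee_rot: [3.126, -0.308, 0.0]
force: [-0.1, 0.3, 1.4]
grip_width: 30.2
t: 18.02
tool_pos: [553.4, 76.7, 376.8]
ee_rot: [-3.125, 0.308, -0.016]
force: [1.5, -0.4, -2.0]
grip_width: 30.2
t 18.02 pos [553.4  76.7 376.8] yaw -11.24 tilt 0.58 w 30.2 F [ 1.5 -0.4 -2. ]
   d_tool cm [-9.15 42.88 -0.18] turn 0.06
```

```bash
python3 -m inch '[[-0.3,1.6,0,0,2.6],[-0.7,3.3,0,0,2.6],[-0.7,3.3,0,0,2.6],[-0.7,3.3,0,0,2.6],[-0.7,3.3,0,0,2.6],[-0.7,3.3,0,0,2.6],[-0.7,3.3,0,0,2.6],[-0.7,3.3,0,0,2.6]]'
python3 -m inch '[[-0.7,3.3,0,0,2.6],[-0.7,3.3,0,0,2.6],[-0.7,3.3,0,0,2.6],[-0.7,3.3,0,0,2.6],[-0.7,3.3,0,0,2.6],[-0.3,1.6,0,0,2.6],[0,0,0,0,2.6],[0,0,0,0,2.6]]'
python3 -c "
from h import *
go(380,-326,234)"
```

```text
t: 18.68
tool_pos: [452.1, -156.6, 369.8]
ee_rot: [-3.126, 0.307, 0.003]
force: [0.9, -0.8, -3.2]
grip_width: 30.2
t: 19.35
tool_pos: [380.1, -326.1, 369.6]
ee_rot: [-3.124, 0.311, 0.003]
force: [0.3, 0.2, -3.5]
grip_width: 30.1
t 19.35 pos [ 380.1 -326.1  369.6] yaw -11.38 tilt 0.14 w 30.1 F [ 0.3  0.2 -3.5]
   d_tool cm [ 0.02  0.02 13.56] turn -0.08
```

```bash
python3 -c "
from h import *
snap('side','s3.png');print(ctrl.get_obs()['force'])"
```

```text
[-0.42998845  0.72069177 -4.66693021]
```

View pics/s3.png

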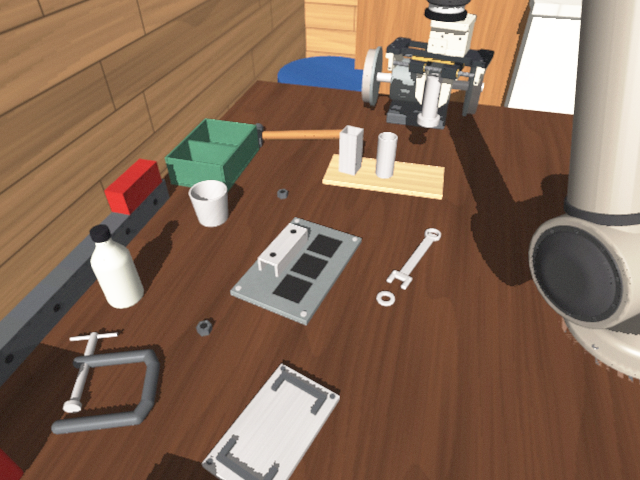

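The side view shows both tubes upright on the board at (350,150) and (386,156), the shaft held upright at (430,100), and all the pads empty. Lowering the shaft.

```bash
python3 -m inch '[[0,0,2,0,2.6],[0,0,3.2,0,2.6],[0,0,3.2,0,2.6],[0,0,3,0,2.6],[0,0,1.3,0,2.6],[0,0,0.4,0,2.6],[0,0,0,0,2.6],[0,0,0,0,2.6]]'
python3 -m inch '[[0,0,0.3,0,2.6],[0,0,0.2,0,2.6],[0,0,0.1,0,2.6],[0,0,0,0,2.6]]'
python3 -c "
from h import *
go(380,-326,231)"
```

```text
t: 20.07
tool_pos: [381.4, -325.3, 240.5]
ee_rot: [3.126, -0.306, 0.001]
force: [-0.0, -0.5, -3.3]
grip_width: 29.9
t: 20.4
tool_pos: [380.8, -325.6, 234.0]
ee_rot: [3.126, -0.308, 0.001]
force: [-1.1, 0.6, -4.7]
grip_width: 29.8
t 20.4 pos [ 380.8 -325.6  234. ] yaw -11.25 tilt 0.04 w 29.8 F [-1.1  0.6 -4.7]
   d_tool cm [-0.07  0.05  0.3 ] turn 0.05
```

```bash
python3 -m inch '[[0,0,0.1,0,2.6],[0,0,0.1,0,2.6],[0,0,0.05,0,2.6],[0,0,0,0,2.6]]'
python3 -m inch '[[0,0,0.05,0,2.6],[0,0,0.05,0,2.6],[0,0,0,0,2.6]]'
```

```text
t: 20.73
tool_pos: [380.7, -325.6, 231.1]
ee_rot: [-3.126, 0.308, 0.0]
force: [0.2, 0.1, -3.4]
grip_width: 29.8
t: 20.98
tool_pos: [380.8, -325.6, 230.7]
ee_rot: [3.126, -0.308, 0.0]
force: [-0.9, 1.0, 2.8]
grip_width: 29.9
```

Contact. Releasing, then going up and over to the channel.

```bash
python3 -m inch '[[0,0,0,0,3.3],[0,0,0,0,3.8],[0,0,0,0,5.6],[0,0,0,0,5.6],[0,0,0,0,5.6]]'
python3 -m inch '[[0,0,-1,0,5.6],[0,0,-3,0,5.6],[0,0,-3.5,0,5.6],[0,0,-3.5,0,5.6],[0,0,-2.5,0,6.4],[0,0,0,0,6.4]]'
python3 -c "
from h import *
go(595,-30)"
```

```text
t: 21.4
tool_pos: [380.8, -325.7, 230.2]
ee_rot: [3.126, -0.308, 0.0]
force: [-0.3, 0.5, -0.3]
grip_width: 52.8
t: 21.9
tool_pos: [381.4, -326.2, 371.4]
ee_rot: [3.119, -0.307, 0.012]
force: [0.9, -0.1, 0.1]
grip_width: 62.6
t 21.9 pos [ 381.4 -326.2  371.4] yaw -11.24 tilt 0.63 w 62.6 F [ 0.9 -0.1  0.1]
   d_tool cm [ 15.18 -33.22  -0.09] turn 0.06
```

```bash
python3 -m inch '[[1.4,-3,0,0,6.4],[1.4,-3,0,0,6.4],[1.4,-3,0,0,6.4],[1.4,-3,0,0,6.4],[1.4,-3,0,0,6.4],[1.4,-3,0,0,6.4],[1.4,-3,0,0,6.4],[1.4,-3,0,0,6.4]]'
python3 -m inch '[[1.4,-3,0,0,6.4],[1.4,-3,0,0,6.4],[1.2,-3,0,0,6.4],[0,0,0,0,6.4],[0,0,0,0,6.4],[0,0,0,0,6.4]]'
python3 -c "
from h import *
go(595,0)
c=ctrl.calibration('wrist')
im=snap('wrist','w3.png')
a=np.radians(-11.3);M=np.array([[np.cos(a),-np.sin(a)],[np.sin(a),np.cos(a)]])
ch=np.array([595,0])
print(proj(c,[np.r_[ch+M@np.array(v),42] for v in ((20,55),(20,-55),(-20,-55),(-20,55))]))
go(595,0)
"
```

```text
t: 22.57
tool_pos: [538.0, -110.5, 365.3]
ee_rot: [3.126, -0.308, -0.0]
force: [0.1, -0.8, -0.6]
grip_width: 63.5
t: 23.07
tool_pos: [593.8, -31.8, 364.9]
ee_rot: [3.126, -0.307, -0.002]
force: [0.1, -0.8, 0.4]
grip_width: 64.0
t 23.07 pos [593.8 -31.8 364.9] yaw -11.22 tilt 0.07 w 64.0 F [ 0.1 -0.8  0.4]
   d_tool cm [-0.5  -3.14 -0.  ] turn 0.08
[[341.80033794  92.50675226]
 [339.3121197  245.50214426]
 [286.59826238 245.42346998]
 [283.23289142  92.42273192]]
t 23.12 pos [593.7 -32.3 365.1] yaw -11.28 tilt 0.06 w 63.8 F [ 0.1 -0.3  0.6]
   d_tool cm [-0.5 -3.2 -0. ] turn 0.02
```

View pics/w3.png

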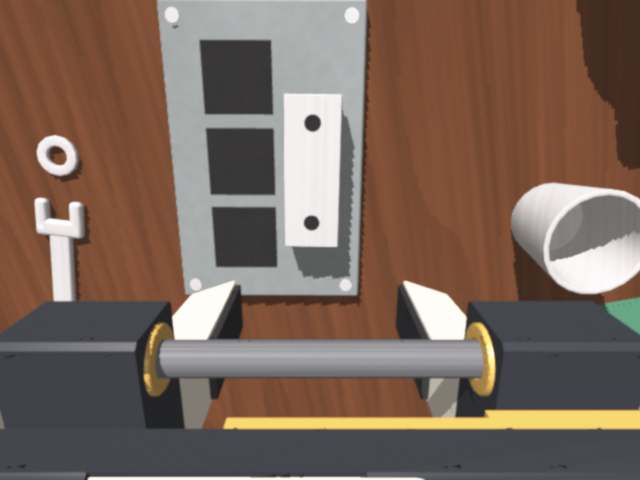

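The channel's corners are at (285,93), (342,94), (338,247) and (287,246), so its centre is about (595,-1). I'll also measure the now visible pads in this picture.

```bash
python3 - <<'E'
from h import *
o=ctrl.get_obs()
c=ctrl.calibration('wrist')
# picture pose was (593.8,-31.8); correct for drift
im=cv2.imread('pics/w3.png');g=im.max(2)
m=((g<70)).astype(np.uint8)*255
roi=np.zeros_like(m);roi[30:275,195:280]=m[30:275,195:280]
roi=cv2.morphologyEx(roi,cv2.MORPH_OPEN,np.ones((5,5)))
cs,_=cv2.findContours(roi,cv2.RETR_EXTERNAL,cv2.CHAIN_APPROX_NONE)
off=np.array([593.8,-31.8])-o['tool_pos'][:2]
for k in cs:
    if cv2.contourArea(k)<1000: continue
    w=ray(c,k[:,0,:],12)[:,:2]+off
    print(cv2.minAreaRect(w.astype(np.float32)))
a=np.radians(-11.3);M=np.array([[np.cos(a),-np.sin(a)],[np.sin(a),np.cos(a)]])
print([(np.array([560.1,11.3])+M@np.array(v)).round(1) for v in ((-20,62),(-20,0),(-20,-62))])
E
python3 -m inch '[[-0.4,-1.5,2,0,6.4],[0,-1.7,3.2,0,6.4],[0,0,3.2,0,6.4],[0,0,3.2,0,6.4],[0,0,2,0,6.4],[0,0,0,0,6.4],[0,0,0,0,6.4],[0,0,0,0,6.4]]'
python3 -c "
from h import *
go(595,-1,198)"
```

```text
((527.894775390625, -45.37493133544922), (49.444461822509766, 49.97793960571289), 78.72183227539062)
((540.2453002929688, 15.425764083862305), (50.02559280395508, 50.08091735839844), 78.50867462158203)
((552.5623168945312, 76.47749328613281), (49.51395797729492, 50.18082809448242), 78.71764373779297)
[array([552.6,  76. ]), array([540.5,  15.2]), array([528.3, -45.6])]
t: 23.78
tool_pos: [597.0, -0.4, 231.0]
ee_rot: [3.126, -0.31, 0.004]
force: [0.4, -0.3, 0.3]
grip_width: 64.4
t 23.78 pos [ 5.97e+02 -4.00e-01  2.31e+02] yaw -11.32 tilt 0.15 w 64.4 F [ 0.4 -0.3  0.3]
   d_tool cm [-0.19  0.1   3.3 ] turn -0.02
```

Pads in robot coordinates: (528.0,-45.5), (540.3,15.3), (552.5,76.3). Now down to the channel.

```bash
python3 -m inch '[[-0.1,0,1.6,0,6.4],[0,0,1.3,0,6.4],[0,0,0.2,0,6.4],[0,0,0,0,6.4],[0,0,0,0,6.4]]'
python3 -c "
from h import *
go(595,-1,198)"
```

```text
t: 24.2
tool_pos: [596.1, 0.5, 199.9]
ee_rot: [3.126, -0.308, 0.004]
force: [-0.2, 0.5, 0.4]
grip_width: 63.5
t 24.2 pos [5.961e+02 5.000e-01 1.999e+02] yaw -11.26 tilt 0.15 w 63.5 F [-0.2  0.5  0.4]
   d_tool cm [-0.08  0.17  0.19] turn 0.04
```

```bash
python3 -m inch '[[-0.1,0.1,0.1,0,6.4],[0,0,0,0,5],[0,0,0,0,4.4],[0,0,0,0,3.6],[0,0,0,0,3.6],[0,0,0,0,3.6],[0,0,0,0,3.6]]' 25
python3 -m inch '[[0,0,-0.5,0,3.6],[0,0,-1.5,0,3.6],[0,0,-2.5,0,3.6],[0,0,-2.5,0,3.6],[0,0,-2.5,0,3.6],[0,0,0,0,3.6]]'
python3 -c "
from h import *
go(499,316,None,-16.5)"
```

```text
t: 24.78
tool_pos: [594.4, -0.0, 197.4]
ee_rot: [3.126, -0.308, 0.0]
force: [0.5, -0.3, 2.2]
grip_width: 40.0
t: 25.28
tool_pos: [595.5, -0.1, 297.0]
ee_rot: [3.126, -0.308, 0.013]
force: [1.7, 0.4, -3.2]
grip_width: 40.4
t 25.28 pos [ 5.955e+02 -1.000e-01  2.970e+02] yaw -11.24 tilt 0.47 w 40.4 F [ 1.7  0.4 -3.2]
   d_tool cm [-15.62 -29.12  -0.11] turn 5.26
```

```bash
python3 -m inch '[[-0.9,-1.4,-0.5,0,3.6],[-1.8,-2.8,-0.5,0,3.6],[-1.8,-2.8,-1,0,3.6],[-1.8,-2.8,-1,0,3.6],[-1.8,-2.8,-1,0,3.6],[-1.8,-2.8,-1,0,3.6],[-1.8,-2.8,0,0,3.6],[-0.9,-1.4,0,0,3.6]]'
python3 -m inch '[[0,0,0,3,3.6],[0,0,0,2.3,3.6],[0,0,0,0,3.6],[0,0,0,0,3.6]]'
python3 -c "
from h import *
go(499,316,None,-16.5)
c=ctrl.calibration('wrist')
im=snap('wrist','w4.png')
a=np.radians(-16.5);M=np.array([[np.cos(a),-np.sin(a)],[np.sin(a),np.cos(a)]])
for j in ((500.5,318.2),(499,316.2)):
  print(proj(c,[np.r_[np.array(j)+M@np.array(v),12] for v in ((50,85),(50,-85),(-50,-85),(-50,85))]).round(1).tolist())
go(499,316,None,-16.5)
"
```

```text
t: 25.95
tool_pos: [507.2, 219.7, 341.4]
ee_rot: [-3.126, 0.304, 0.003]
force: [0.6, 0.6, -4.0]
grip_width: 40.0
t: 26.28
tool_pos: [508.7, 216.8, 341.0]
ee_rot: [3.108, -0.45, -0.003]
force: [-0.2, -0.4, -3.9]
grip_width: 39.7
t 26.28 pos [508.7 216.8 341. ] yaw -16.47 tilt 0.12 w 39.7 F [-0.2 -0.4 -3.9]
   d_tool cm [-3.75 -9.24 -0.  ] turn 0.03
[[341.1, -63.7], [337.5, 200.2], [204.1, 200.1], [182.9, -63.7]]
[[339.7, -59.4], [336.3, 203.3], [203.2, 203.2], [181.9, -59.4]]
t 26.33 pos [508.9 216.6 341.2] yaw -16.49 tilt 0.1 w 39.9 F [ 0.2  0.  -4.1]
   d_tool cm [-3.77 -9.25 -0.  ] turn 0.01
```

View pics/w4.png

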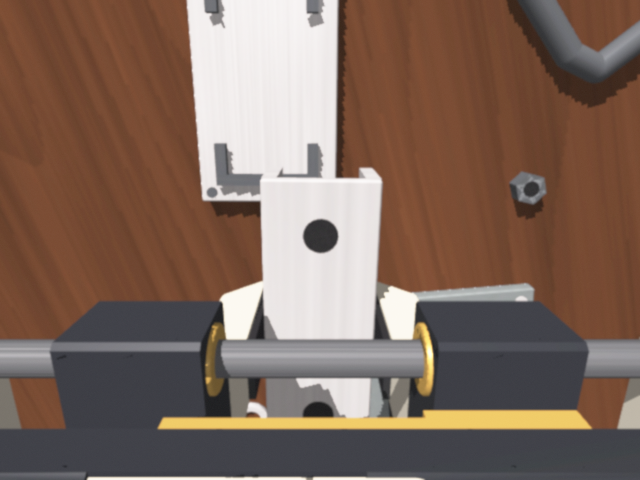

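The jig's near corners, at (203.5,200) and (337,200), fit a centre of about (500,317.5). The held channel is lined up with it. Moving over.

```bash
python3 -m inch '[[-1.2,-3,0,0,3.6],[-1.2,-3,0,0,3.6],[-1.2,-3,0,0,3.6],[0,-0.3,0,0,3.6],[0,0,0,0,3.6],[0,0,0,0,3.6]]'
python3 -c "
from h import *
go(500,317.5,206,-16.5)"
```

```text
t: 26.83
tool_pos: [501.0, 315.8, 341.5]
ee_rot: [3.108, -0.45, -0.001]
force: [-0.5, -0.5, -3.9]
grip_width: 39.8
t 26.83 pos [501.  315.8 341.5] yaw -16.5 tilt 0.09 w 39.8 F [-0.5 -0.5 -3.9]
   d_tool cm [-0.14 -0.16 13.55] turn 0.0
```

```bash
python3 -m inch '[[-0.1,-0.1,2,0,3.6],[0,0,3.2,0,3.6],[0,0,3.2,0,3.6],[0,0,2.5,0,3.6],[0,0,1.2,0,3.6],[0,0,0,0,3.6],[0,0,0,0,3.6]]'
python3 -c "
from h import *
go(500,317.5,198,-16.5)
im=snap('side','s4.png'); cv2.imwrite('pics/s4c.png',cv2.resize(cv2.cvtColor(im,cv2.COLOR_RGB2BGR)[300:480,180:400],None,fx=3.2,fy=3.2))"
```

```text
t: 27.42
tool_pos: [500.8, 316.2, 220.9]
ee_rot: [3.108, -0.454, -0.002]
force: [0.1, 0.2, -3.4]
grip_width: 39.9
t 27.42 pos [500.8 316.2 220.9] yaw -16.63 tilt 0.08 w 39.9 F [ 0.1  0.2 -3.4]
   d_tool cm [-0.11 -0.1   2.29] turn -0.13
```

View pics/s4c.png

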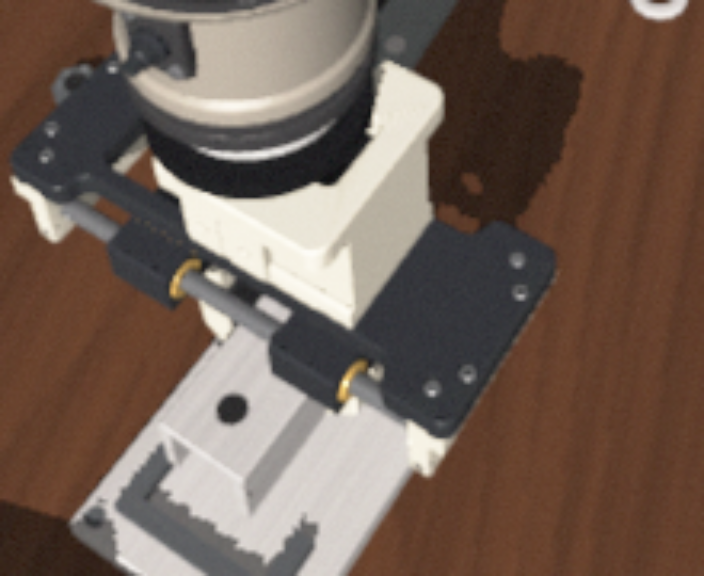

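The channel hangs within the lips. Lowering on.

```bash
python3 -m inch '[[-0.1,-0.1,0.8,0,3.6],[0,0,0.7,0,3.6],[0,0,0.4,0,3.6],[0,0,0.1,0,3.6],[0,0,0,0,3.6]]'
python3 -m inch '[[0,0,0.1,0,3.6],[0,0,0.05,0,3.6],[0,0,0,0,3.6]]'
python3 -c "
from h import *
go(500,317.5,197.5,-16.5)"
```

```text
t: 27.88
tool_pos: [499.5, 318.7, 200.8]
ee_rot: [3.108, -0.452, -0.001]
force: [0.3, -0.1, -3.6]
grip_width: 39.8
t: 28.13
tool_pos: [499.7, 318.7, 199.8]
ee_rot: [-3.109, 0.452, -0.0]
force: [-0.3, 1.1, -3.9]
grip_width: 39.8
t 28.13 pos [499.7 318.7 199.8] yaw -16.54 tilt 0.01 w 39.8 F [-0.3  1.1 -3.9]
   d_tool cm [0.07 0.11 0.23] turn -0.04
```

```bash
python3 -m inch '[[0,0,0.1,0,3.6],[0,0,0.1,0,3.6],[0,0,0,0,3.6],[0,0,0,0,3.6]]'
python3 -m inch '[[0,0,0.05,0,3.6],[0,0,0.05,0,3.6],[0,0,0,0,3.6]]'
```

```text
t: 28.47
tool_pos: [499.6, 318.7, 197.6]
ee_rot: [3.109, -0.452, -0.0]
force: [-0.0, -0.2, -4.2]
grip_width: 40.0
t: 28.72
tool_pos: [499.6, 318.7, 197.4]
ee_rot: [-3.109, 0.452, -0.001]
force: [-2.3, -1.7, 4.8]
grip_width: 39.9
```

Contact. Opening and rising.

```bash
python3 -m inch '[[0,0,0,0,4.2],[0,0,0,0,4.6],[0,0,0,0,6],[0,0,0,0,6],[0,0,0,0,6]]'
python3 -m inch '[[0,0,-1,0,6],[0,0,-2,0,6],[0,0,-3,0,6],[0,0,-3,0,6],[0,0,-3,0,6],[0,1,-3,-2.6,5.8],[0,3,0,-2.7,5.8],[0,3,0,0,5.8]]'
python3 -c "
from h import *
go(380.8,-325.7)"
```

```text
t: 29.13
tool_pos: [499.7, 318.7, 196.6]
ee_rot: [-3.109, 0.452, -0.0]
force: [-0.8, 0.3, 0.2]
grip_width: 58.7
t: 29.8
tool_pos: [483.4, 250.6, 349.6]
ee_rot: [-3.125, 0.3, -0.008]
force: [-0.2, -0.3, -1.0]
grip_width: 58.0
t 29.8 pos [483.4 250.6 349.6] yaw -10.98 tilt 0.32 w 58.0 F [-0.2 -0.3 -1. ]
   d_tool cm [ 0.9  58.53 -0.16] turn 0.32
```

```bash
python3 -m inch '[[0,3.4,-0.3,0.3,5.8],[0,3.4,-0.3,0,5.8],[0,3.4,-0.3,0,5.8],[0,3.4,0,0,5.8],[0,3.4,0,0,5.8],[0.1,3.4,0,0,5.8],[0.1,3.4,0,0,5.8],[0.1,3.4,0,0,5.8]]'
python3 -m inch '[[0.1,3.4,0,0,5.8],[0.1,3.4,0,0,5.8],[0.1,3.4,0,0,5.8],[0.1,3.4,0,0,5.8],[0.1,3.4,0,0,5.8],[0,3.4,0,0,5.8],[0,3.4,0,0,5.8],[0,3.4,0,0,5.8]]'
python3 -c "
from h import *
go(380.8,-325.7)"
```

```text
t: 30.47
tool_pos: [431.7, -17.9, 356.6]
ee_rot: [3.125, -0.316, 0.002]
force: [0.2, 0.5, -0.7]
grip_width: 57.9
t: 31.13
tool_pos: [382.1, -285.6, 356.6]
ee_rot: [3.125, -0.316, 0.002]
force: [0.9, 0.6, -0.5]
grip_width: 58.0
t 31.13 pos [ 382.1 -285.6  356.6] yaw -11.56 tilt 0.07 w 58.0 F [ 0.9  0.6 -0.5]
   d_tool cm [0.68 3.95 0.  ] turn -0.26
```

```bash
python3 -m inch '[[0.5,2.3,0,-0.2,5.8],[0,0,0,0,5.8],[0,0,0,0,5.8]]'
python3 -c "
from h import *
go(380.8,-325.7,231)
im=snap('top','t5.png');b=cv2.cvtColor(im,cv2.COLOR_RGB2BGR)
cv2.imwrite('pics/t5c.png',cv2.resize(b[205:300,115:240],None,fx=5,fy=5,interpolation=cv2.INTER_CUBIC))
snap('side','s5.png')"
```

```text
t: 31.38
tool_pos: [382.7, -308.4, 356.0]
ee_rot: [3.126, -0.314, 0.0]
force: [0.3, 0.1, -1.1]
grip_width: 57.8
t 31.38 pos [ 382.7 -308.4  356. ] yaw -11.49 tilt 0.02 w 57.8 F [ 0.3  0.1 -1.1]
   d_tool cm [ 0.15  1.73 12.5 ] turn -0.19
```

View pics/t5c.png

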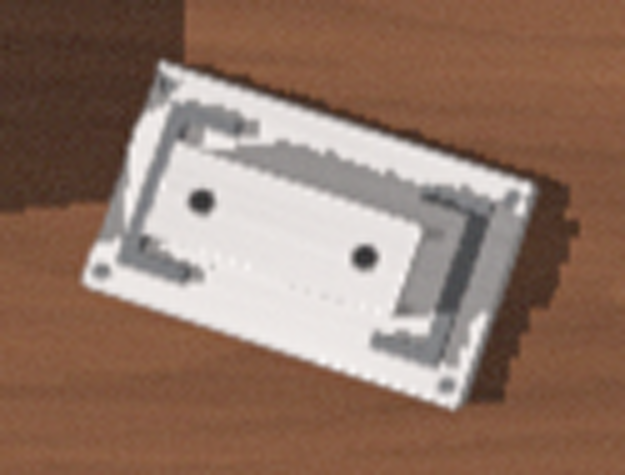

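View pics/s5.png

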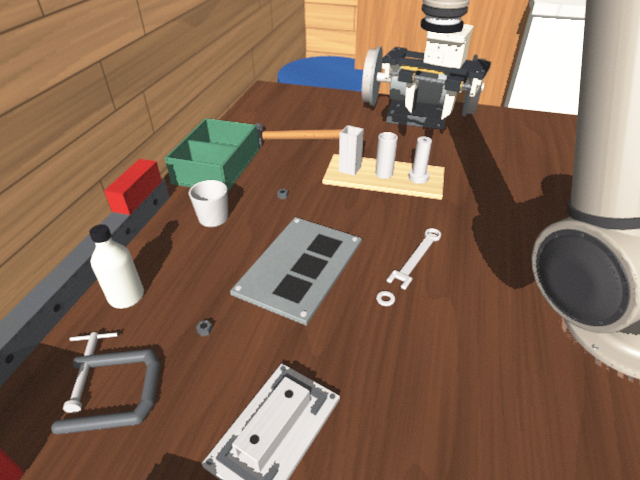

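Run:
```python
from h import *
cal=ctrl.calibration('top')
P=lambda pts,z:ray(cal,(np.array(pts,float)+.5)/5-.5+np.array((115,205)),z)[:,:2]
h=P([(202,200),(365,257)],42);jc=np.array([500.4,318.2])
a=np.radians(-16.5);M=np.array([[np.cos(a),-np.sin(a)],[np.sin(a),np.cos(a)]])
print(h.mean(0),M.T@(h.mean(0)-jc),np.linalg.norm(h[1]-h[0]),np.degrees(np.arctan2(*(h[0]-h[1])[::-1]))-90)
e=P([(165,145),(418,220),(395,315),(150,245)],42)
print([(M.T@(q-jc)).round(1) for q in e])
```

```text
[501.4094028  319.89516654] [0.48638201 1.91204501] 72.05358645679014 -17.531192713221643
[array([17.9, 60.3]), array([ 21.1, -49.9]), array([-18.9, -53.8]), array([-23.1,  52.1])]
```

The channel is about (0.5, 1.9) mm from the nest centre, against ±9 mm of clearance, and lies flat. All three pieces stand on the board. I'll fetch the shaft first.

```bash
python3 -m inch '[[0.1,1.7,0,0,5.8],[0,0,2.5,0,5.8],[0,0,3,0,5.8],[0,0,3,0,5.8],[0,0,2,0,5.8],[0,0,1,0,5.8],[0,0,0,0,5.8],[0,0,0,0,5.8]]'
python3 -c "
from h import *
go(380.8,-325.7,230.5)"
```

```text
t: 32.15
tool_pos: [381.2, -324.0, 241.3]
ee_rot: [3.126, -0.309, 0.0]
force: [-0.3, 0.6, 0.5]
grip_width: 57.5
t 32.15 pos [ 381.2 -324.   241.3] yaw -11.29 tilt 0.02 w 57.5 F [-0.3  0.6  0.5]
   d_tool cm [-0.01  0.17  1.08] turn 0.01
```

```bash
python3 -m inch '[[0,0.1,0.7,0,5.8],[0,0,0.3,0,5.8],[0,0,0,0,5.8],[0,0,0,0,5.8]]'
python3 -c "
from h import *
go(380.8,-325.7,230.5)"
python3 -m inch '[[0,0,0,0,4],[0,0,0,0,3.4],[0,0,0,0,2.6],[0,0,0,0,2.6],[0,0,0,0,2.6],[0,0,0,0,2.6]]' 30
python3 -c "
from h import *
go(552.5,76.3)"
python3 -m inch '[[0,0,-0.5,0,2.6],[0,0,-1.5,0,2.6],[0,0,-3,0,2.6],[0,0,-3,0,2.6],[0,0,-3,0,2.6],[0,0,-3,0,2.6],[0,0,0,0,2.6]]'
python3 -c "
from h import *
go(552.5,76.3)"
```

```text
t: 32.48
tool_pos: [380.6, -325.5, 231.1]
ee_rot: [3.126, -0.311, 0.001]
force: [0.5, 0.3, 0.4]
grip_width: 58.2
t 32.48 pos [ 380.6 -325.5  231.1] yaw -11.35 tilt 0.04 w 58.2 F [0.5 0.3 0.4]
   d_tool cm [0.02 0.01 0.06] turn -0.05
t: 32.98
tool_pos: [380.6, -325.5, 230.8]
ee_rot: [3.126, -0.311, 0.0]
force: [-0.3, 0.3, 1.6]
grip_width: 29.7
t 32.98 pos [ 380.6 -325.5  230.8] yaw -11.35 tilt 0.02 w 29.7 F [-0.3  0.3  1.6]
   d_tool cm [ 8.950e+00 -4.278e+01 -1.000e-02] turn -0.05
t: 33.57
tool_pos: [381.2, -326.0, 376.4]
ee_rot: [3.119, -0.31, 0.011]
force: [1.1, -2.1, -3.3]
grip_width: 30.0
t 33.57 pos [ 381.2 -326.   376.4] yaw -11.34 tilt 0.57 w 30.0 F [ 1.1 -2.1 -3.3]
   d_tool cm [  8.89 -42.82  -0.19] turn -0.04
```

```bash
python3 -m inch '[[0.3,-1.6,0,0,2.6],[0.7,-3.3,0,0,2.6],[0.7,-3.3,0,0,2.6],[0.7,-3.3,0,0,2.6],[0.7,-3.3,0,0,2.6],[0.7,-3.3,0,0,2.6],[0.7,-3.3,0,0,2.6],[0.7,-3.3,0,0,2.6]]'
python3 -m inch '[[0.7,-3.3,0,0,2.6],[0.7,-3.3,0,0,2.6],[0.7,-3.3,0,0,2.6],[0.7,-3.3,0,0,2.6],[0.6,-3.3,0,0,2.6],[0.3,-1.6,0,0,2.6],[0,0,0,0,2.6],[0,0,0,0,2.6]]'
python3 -c "
from h import *
go(552.5,76.3,240)"
```

```text
t: 34.23
tool_pos: [480.1, -91.8, 369.5]
ee_rot: [-3.126, 0.311, 0.004]
force: [0.9, -0.2, -4.1]
grip_width: 29.6
t: 34.9
tool_pos: [551.7, 77.5, 369.1]
ee_rot: [3.126, -0.307, -0.005]
force: [-1.5, 0.3, -3.5]
grip_width: 30.1
t 34.9 pos [551.7  77.5 369.1] yaw -11.22 tilt 0.18 w 30.1 F [-1.5  0.3 -3.5]
   d_tool cm [ 0.14  0.09 12.91] turn 0.08
```

```bash
python3 -m inch '[[0.1,0.1,2,0,2.6],[0,0,3.2,0,2.6],[0,0,3.2,0,2.6],[0,0,2.8,0,2.6],[0,0,1.3,0,2.6],[0,0,0.4,0,2.6],[0,0,0,0,2.6],[0,0,0,0,2.6]]'
python3 -m inch '[[0,0,0,0,2.6],[0,0,0,0,2.6]]'
python3 -c "
from h import *
go(552.5,76.3,232)"
```

```text
t: 35.57
tool_pos: [553.0, 74.8, 242.4]
ee_rot: [3.126, -0.312, 0.001]
force: [0.1, 0.1, -3.1]
grip_width: 29.5
t: 35.73
tool_pos: [553.2, 75.3, 243.1]
ee_rot: [-3.126, 0.311, -0.004]
force: [0.3, -0.2, -3.7]
grip_width: 29.6
t 35.73 pos [553.2  75.3 243.1] yaw -11.36 tilt 0.15 w 29.6 F [ 0.3 -0.2 -3.7]
   d_tool cm [-0.09 -0.08  1.11] turn -0.06
```

```bash
python3 -m inch '[[-0.05,0,0.4,0,2.6],[0,0,0.3,0,2.6],[0,0,0.2,0,2.6],[0,0,0,0,2.6],[0,0,0,0,2.6]]'
python3 -c "
from h import *
go(552.5,76.3,231)"
```

```text
t: 36.15
tool_pos: [552.3, 75.6, 232.5]
ee_rot: [3.126, -0.31, -0.001]
force: [0.4, -0.2, -3.5]
grip_width: 30.0
t 36.15 pos [552.3  75.6 232.5] yaw -11.34 tilt 0.03 w 30.0 F [ 0.4 -0.2 -3.5]
   d_tool cm [ 0.01 -0.07  0.15] turn -0.04
```

```bash
python3 -m inch '[[0,-0.05,0.1,0,2.6],[0,0,0.05,0,2.6],[0,0,0,0,2.6],[0,0,0,0,2.6]]'
python3 -m inch '[[0,0,0.05,0,2.6],[0,0,0.05,0,2.6],[0,0,0,0,2.6]]'
```

```text
t: 36.48
tool_pos: [552.4, 76.1, 231.2]
ee_rot: [3.126, -0.311, 0.0]
force: [-0.3, -0.5, -3.1]
grip_width: 30.0
t: 36.73
tool_pos: [552.5, 76.1, 230.8]
ee_rot: [3.126, -0.311, 0.001]
force: [-1.6, -0.5, 2.3]
grip_width: 30.0
```

Contact at (552.5,76.1). Releasing, then on to the round tube.

```bash
python3 -m inch '[[0,0,0,0,3.3],[0,0,0,0,3.8],[0,0,0,0,5.8],[0,0,0,0,5.8],[0,0,0,0,5.8]]'
python3 -m inch '[[0,0,-1,0,5.8],[0,0,-3,0,5.8],[0,0,-3.5,0,5.8],[0,0,-3.5,0,5.8],[0,0,-2.5,0,5.8],[0,0,0,0,5.8]]'
python3 -c "
from h import *
go(459.6,-324)"
```

```text
t: 37.15
tool_pos: [552.5, 76.1, 230.2]
ee_rot: [3.126, -0.311, 0.0]
force: [-0.3, -0.5, 0.1]
grip_width: 53.6
t: 37.65
tool_pos: [553.3, 76.2, 372.0]
ee_rot: [-3.125, 0.31, -0.018]
force: [1.9, -0.6, 0.1]
grip_width: 58.3
t 37.65 pos [553.3  76.2 372. ] yaw -11.34 tilt 0.66 w 58.3 F [ 1.9 -0.6  0.1]
   d_tool cm [-1.32 41.08 -0.11] turn -0.04
```

```bash
python3 -m inch '[[-0.1,3.4,0,0,5.8],[-0.1,3.4,0,0,5.8],[-0.1,3.4,0,0,5.8],[-0.1,3.4,0,0,5.8],[-0.1,3.4,0,0,5.8],[-0.1,3.4,0,0,5.8],[-0.1,3.4,0,0,5.8],[-0.1,3.4,0,0,5.8]]'
python3 -m inch '[[-0.1,3.4,0,0,5.8],[-0.1,3.4,0,0,5.8],[-0.1,3.4,0,0,5.8],[-0.1,3.4,0,0,5.8],[0,0,0,0,5.8],[0,0,0,0,5.8]]'
python3 -c "
from h import *
go(459.6,-324,240)"
```

```text
t: 38.32
tool_pos: [490.2, -190.4, 365.3]
ee_rot: [3.126, -0.311, -0.0]
force: [0.9, 0.4, -0.4]
grip_width: 57.8
t: 38.82
tool_pos: [459.6, -323.0, 364.9]
ee_rot: [-3.125, 0.316, 0.001]
force: [-0.7, 1.1, 0.3]
grip_width: 57.8
t 38.82 pos [ 459.6 -323.   364.9] yaw -11.53 tilt 0.04 w 57.8 F [-0.7  1.1  0.3]
   d_tool cm [ 0.03  0.1  12.49] turn -0.23
```

```bash
python3 -m inch '[[0,0,2.5,0,5.8],[0,0,3.2,0,5.8],[0,0,3,0,5.8],[0,0,2.5,0,5.8],[0,0,1.3,0,5.8],[0,0,0,0,5.8],[0,0,0,0,5.8]]'
python3 -m inch '[[0,0,0.7,0,5.8],[0,0,0.2,0,5.8],[0,0,0,0,5.8],[0,0,0,0,5.8]]'
python3 -c "
from h import *
go(459.6,-324,231)"
```

```text
t: 39.4
tool_pos: [460.7, -320.5, 240.1]
ee_rot: [-3.125, 0.309, 0.002]
force: [-0.0, 0.4, 0.8]
grip_width: 58.2
t: 39.73
tool_pos: [460.5, -321.6, 231.8]
ee_rot: [3.126, -0.31, 0.001]
force: [0.0, 0.2, 0.0]
grip_width: 58.1
t 39.73 pos [ 460.5 -321.6  231.8] yaw -11.35 tilt 0.06 w 58.1 F [0.  0.2 0. ]
   d_tool cm [-0.04  0.26  0.08] turn -0.05
```

```bash
python3 -m inch '[[-0.05,0.25,0.05,0,5.8],[0,0,0,0,5.8],[0,0,0,0,5.8]]'
python3 -m inch '[[0,0,0,0,4.6],[0,0,0,0,4.4],[0,0,0,0,3.7],[0,0,0,0,3.7],[0,0,0,0,3.7],[0,0,0,0,3.7]]' 25
python3 -c "
from h import *
go(540.3,15.3)"
python3 -m inch '[[0,0,-0.5,0,3.7],[0,0,-1.5,0,3.7],[0,0,-3,0,3.7],[0,0,-3,0,3.7],[0,0,-3,0,3.7],[0,0,-3,0,3.7],[0,0,0,0,3.7]]'
python3 -c "
from h import *
go(540.3,15.3)"
```

```text
t: 39.98
tool_pos: [459.3, -324.2, 231.0]
ee_rot: [3.126, -0.311, 0.001]
force: [0.3, 0.4, -0.4]
grip_width: 58.2
t: 40.48
tool_pos: [459.4, -323.9, 230.7]
ee_rot: [3.126, -0.311, 0.0]
force: [-0.0, -0.2, -0.4]
grip_width: 40.8
t 40.48 pos [ 459.4 -323.9  230.7] yaw -11.35 tilt 0.01 w 40.8 F [-0.  -0.2 -0.4]
   d_tool cm [  1.26 -34.85  -0.  ] turn -0.05
t: 41.07
tool_pos: [460.1, -324.4, 377.0]
ee_rot: [3.12, -0.31, 0.013]
force: [2.0, -1.7, -3.0]
grip_width: 41.1
t 41.07 pos [ 460.1 -324.4  377. ] yaw -11.34 tilt 0.59 w 41.1 F [ 2.  -1.7 -3. ]
   d_tool cm [  1.19 -34.88  -0.18] turn -0.04
```

```bash
python3 -m inch '[[0.1,-1.6,0,0,3.7],[0.1,-3.2,0,0,3.7],[0.1,-3.2,0,0,3.7],[0.1,-3.2,0,0,3.7],[0.1,-3.2,0,0,3.7],[0.1,-3.2,0,0,3.7],[0.1,-3.2,0,0,3.7],[0.1,-3.2,0,0,3.7]]'
python3 -m inch '[[0.1,-3.2,0,0,3.7],[0.1,-3.2,0,0,3.7],[0.1,-3.2,0,0,3.7],[0,-1.2,0,0,3.7],[0,0,0,0,3.7],[0,0,0,0,3.7]]'
python3 -c "
from h import *
go(540.3,15.7,240)"
```

```text
t: 41.73
tool_pos: [514.2, -88.5, 369.7]
ee_rot: [-3.126, 0.311, 0.003]
force: [0.2, -0.1, -4.6]
grip_width: 40.7
t: 42.23
tool_pos: [538.4, 15.5, 369.8]
ee_rot: [3.126, -0.308, -0.003]
force: [-0.0, 0.3, -3.8]
grip_width: 41.1
t 42.23 pos [538.4  15.5 369.8] yaw -11.24 tilt 0.11 w 41.1 F [-0.   0.3 -3.8]
   d_tool cm [ 0.2  -0.07 12.98] turn 0.06
```

```bash
python3 -m inch '[[0.1,-0.1,2,0,3.7],[0,0,3.2,0,3.7],[0,0,3.2,0,3.7],[0,0,2.8,0,3.7],[0,0,1.3,0,3.7],[0,0,0.4,0,3.7],[0,0,0,0,3.7],[0,0,0,0,3.7]]'
python3 -m inch '[[0,0,0,0,3.7],[0,0,0,0,3.7]]'
python3 -c "
from h import *
go(540.3,15.7,232)"
```

```text
t: 42.9
tool_pos: [540.2, 15.0, 242.4]
ee_rot: [3.126, -0.312, 0.002]
force: [0.4, 0.2, -2.7]
grip_width: 40.9
t: 43.07
tool_pos: [540.2, 15.6, 243.0]
ee_rot: [3.126, -0.311, 0.004]
force: [-0.2, 0.2, -3.7]
grip_width: 41.1
t 43.07 pos [540.2  15.6 243. ] yaw -11.36 tilt 0.15 w 41.1 F [-0.2  0.2 -3.7]
   d_tool cm [ 0.   -0.01  1.1 ] turn -0.06
```

```bash
python3 -m inch '[[0,0,0.4,0,3.7],[0,0,0.3,0,3.7],[0,0,0.2,0,3.7],[0,0,0,0,3.7],[0,0,0,0,3.7]]'
python3 -c "
from h import *
go(540.3,15.7,231)"
```

```text
t: 43.48
tool_pos: [539.8, 16.0, 232.5]
ee_rot: [3.126, -0.31, -0.001]
force: [-0.8, -0.0, -4.3]
grip_width: 40.6
t 43.48 pos [539.8  16.  232.5] yaw -11.34 tilt 0.03 w 40.6 F [-0.8 -0.  -4.3]
   d_tool cm [0.06 0.02 0.15] turn -0.04
```

```bash
python3 -m inch '[[0.05,0,0.1,0,3.7],[0,0,0.05,0,3.7],[0,0,0,0,3.7],[0,0,0,0,3.7]]'
python3 -m inch '[[0,0,0.05,0,3.7],[0,0,0.05,0,3.7],[0,0,0,0,3.7]]'
```

```text
t: 43.82
tool_pos: [540.3, 15.8, 231.2]
ee_rot: [3.126, -0.311, 0.0]
force: [0.5, -0.6, -3.6]
grip_width: 40.7
t: 44.07
tool_pos: [540.4, 15.8, 230.7]
ee_rot: [3.126, -0.311, 0.001]
force: [-0.8, 0.2, 3.3]
grip_width: 40.9
```

```bash
python3 -m inch '[[0,0,0,0,4.3],[0,0,0,0,4.7],[0,0,0,0,5.8],[0,0,0,0,5.8],[0,0,0,0,5.8]]'
python3 -m inch '[[0,0,-1,0,5.8],[0,0,-3,0,5.8],[0,0,-3.5,0,5.8],[0,0,-3.5,0,5.8],[0,0,-2.5,0,5.8],[0,0,0,0,5.8]]'
python3 -c "
from h import *
go(540.5,-321.7)"
```

```text
t: 44.48
tool_pos: [540.4, 15.8, 230.2]
ee_rot: [3.126, -0.311, 0.0]
force: [-0.8, -0.1, -0.4]
grip_width: 57.3
t: 44.98
tool_pos: [541.2, 15.8, 371.8]
ee_rot: [3.126, -0.31, 0.018]
force: [1.4, 0.7, 0.3]
grip_width: 58.2
t 44.98 pos [541.2  15.8 371.8] yaw -11.34 tilt 0.64 w 58.2 F [1.4 0.7 0.3]
   d_tool cm [ 6.56 33.11  0.04] turn -0.04
```

```bash
python3 -m inch '[[0.7,3.3,0,0,5.8],[0.7,3.3,0,0,5.8],[0.7,3.3,0,0,5.8],[0.7,3.3,0,0,5.8],[0.7,3.3,0,0,5.8],[0.7,3.3,0,0,5.8],[0.7,3.3,0,0,5.8],[0.7,3.3,0,0,5.8]]'
python3 -m inch '[[0.6,3.3,0,0,5.8],[0.5,3.3,0,0,5.8],[0,0,0,0,5.8],[0,0,0,0,5.8],[0,0,0,0,5.8]]'
python3 -c "
from h import *
go(540.5,-321.7,240)"
```

```text
t: 45.65
tool_pos: [542.9, -255.6, 365.2]
ee_rot: [-3.126, 0.311, 0.0]
force: [1.5, -0.4, 0.9]
grip_width: 57.6
t: 46.07
tool_pos: [540.9, -320.6, 364.9]
ee_rot: [-3.125, 0.311, 0.001]
force: [0.5, 0.0, 0.0]
grip_width: 58.2
t 46.07 pos [ 540.9 -320.6  364.9] yaw -11.37 tilt 0.07 w 58.2 F [0.5 0.  0. ]
   d_tool cm [-1.000e-02  1.300e-01  1.249e+01] turn -0.07
```

```bash
python3 -m inch '[[0,0.1,2.5,0,5.8],[0,0,3.2,0,5.8],[0,0,3,0,5.8],[0,0,2.5,0,5.8],[0,0,1.3,0,5.8],[0,0,0,0,5.8],[0,0,0,0,5.8]]'
python3 -m inch '[[0,0,0.6,0,5.8],[0,0,0.2,0,5.8],[0,0,0,0,5.8],[0,0,0,0,5.8]]'
python3 -c "
from h import *
go(540.5,-321.7,232)"
```

```text
t: 46.65
tool_pos: [541.3, -320.6, 240.2]
ee_rot: [-3.126, 0.308, 0.002]
force: [0.3, -0.0, 0.8]
grip_width: 57.7
t: 46.98
tool_pos: [541.0, -321.9, 232.9]
ee_rot: [3.126, -0.31, 0.001]
force: [0.0, 0.1, -0.2]
grip_width: 57.9
t 46.98 pos [ 541.  -321.9  232.9] yaw -11.34 tilt 0.06 w 57.9 F [ 0.   0.1 -0.2]
   d_tool cm [-0.05 -0.01  0.09] turn -0.04
```

```bash
python3 -m inch '[[-0.05,0,0.05,0,5.8],[0,0,0,0,4.6],[0,0,0,0,4.3],[0,0,0,0,3.6],[0,0,0,0,3.6],[0,0,0,0,3.6],[0,0,0,0,3.6]]' 25
python3 -c "
from h import *
go(528.1,-45.1)"
python3 -m inch '[[0,0,-0.5,0,3.6],[0,0,-1.5,0,3.6],[0,0,-3,0,3.6],[0,0,-3,0,3.6],[0,0,-3,0,3.6],[0,0,-3,0,3.6],[0,0,0,0,3.6]]'
python3 -c "
from h import *
go(528.1,-45.1)"
```

```text
t: 47.57
tool_pos: [540.4, -321.9, 231.8]
ee_rot: [3.126, -0.311, 0.0]
force: [0.0, 0.6, 0.7]
grip_width: 39.9
t 47.57 pos [ 540.4 -321.9  231.8] yaw -11.35 tilt 0.02 w 39.9 F [0.  0.6 0.7]
   d_tool cm [-6.660e+00 -2.689e+01 -1.000e-02] turn -0.05
t: 48.15
tool_pos: [541.0, -322.2, 378.4]
ee_rot: [3.121, -0.31, 0.014]
force: [0.6, -0.6, -2.2]
grip_width: 39.6
t 48.15 pos [ 541.  -322.2  378.4] yaw -11.34 tilt 0.61 w 39.6 F [ 0.6 -0.6 -2.2]
   d_tool cm [ -6.71 -26.91  -0.19] turn -0.04
```

```bash
python3 -m inch '[[-0.4,-1.6,0,0,3.6],[-0.8,-3.3,0,0,3.6],[-0.8,-3.3,0,0,3.6],[-0.8,-3.3,0,0,3.6],[-0.8,-3.3,0,0,3.6],[-0.8,-3.3,0,0,3.6],[-0.8,-3.3,0,0,3.6],[-0.8,-3.3,0,0,3.6]]'
python3 -m inch '[[-0.5,-1.8,0,0,3.6],[0,0,0,0,3.6],[0,0,0,0,3.6],[0,0,0,0,3.6]]'
python3 -c "
from h import *
go(528.1,-45.1,240)"
```

```text
t: 48.82
tool_pos: [529.4, -66.2, 370.4]
ee_rot: [-3.126, 0.311, 0.004]
force: [1.2, 0.8, -4.7]
grip_width: 39.9
t: 49.15
tool_pos: [528.7, -49.6, 371.0]
ee_rot: [3.126, -0.31, -0.002]
force: [-0.6, -0.9, -3.5]
grip_width: 39.7
t 49.15 pos [528.7 -49.6 371. ] yaw -11.33 tilt 0.07 w 39.7 F [-0.6 -0.9 -3.5]
   d_tool cm [-0.14 -0.43 13.1 ] turn -0.03
```

```bash
python3 -m inch '[[-0.1,-0.4,2,0,3.6],[0,0,3.2,0,3.6],[0,0,3.2,0,3.6],[0,0,2.8,0,3.6],[0,0,1.3,0,3.6],[0,0,0.4,0,3.6],[0,0,0,0,3.6],[0,0,0,0,3.6]]'
python3 -m inch '[[0,0,0,0,3.6],[0,0,0,0,3.6]]'
python3 -c "
from h import *
go(528.1,-45.1,232)"
```

```text
t: 49.82
tool_pos: [529.1, -45.9, 243.3]
ee_rot: [3.126, -0.312, 0.002]
force: [1.0, -0.5, -3.3]
grip_width: 40.2
t: 49.98
tool_pos: [529.1, -45.4, 244.0]
ee_rot: [3.126, -0.311, 0.004]
force: [-1.0, -0.0, -4.5]
grip_width: 39.5
t 49.98 pos [529.1 -45.4 244. ] yaw -11.36 tilt 0.16 w 39.5 F [-1.  -0.  -4.5]
   d_tool cm [-0.1  -0.01  1.2 ] turn -0.06
```

```bash
python3 -m inch '[[-0.05,0,0.4,0,3.6],[0,0,0.3,0,3.6],[0,0,0.2,0,3.6],[0,0,0,0,3.6],[0,0,0,0,3.6]]'
python3 -c "
from h import *
go(528.1,-45.1,231.7)"
```

```text
t: 50.4
tool_pos: [528.1, -45.0, 233.5]
ee_rot: [3.126, -0.31, -0.001]
force: [0.5, 0.1, -3.9]
grip_width: 40.0
t 50.4 pos [528.1 -45.  233.5] yaw -11.34 tilt 0.02 w 40.0 F [ 0.5  0.1 -3.9]
   d_tool cm [0.   0.01 0.18] turn -0.04
```

```bash
python3 -m inch '[[0,0,0.1,0,3.6],[0,0,0.05,0,3.6],[0,0,0,0,3.6],[0,0,0,0,3.6]]'
python3 -m inch '[[0,0,0.05,0,3.6],[0,0,0.05,0,3.6],[0,0,0,0,3.6]]'
```

```text
t: 50.73
tool_pos: [528.1, -45.0, 232.2]
ee_rot: [3.126, -0.31, 0.0]
force: [0.4, -0.5, -2.6]
grip_width: 39.7
t: 50.98
tool_pos: [528.2, -45.0, 231.8]
ee_rot: [3.126, -0.31, 0.001]
force: [-1.5, 0.8, 3.0]
grip_width: 39.5
```

Contact. Release, rise and move away for a final look.

```bash
python3 -m inch '[[0,0,0,0,4.2],[0,0,0,0,4.6],[0,0,0,0,5.8],[0,0,0,0,5.8],[0,0,0,0,5.8]]'
python3 -m inch '[[0,0,-1,0,5.8],[0,0,-3,0,5.8],[0,0,-3.5,0,5.8],[0,0,-3.5,0,5.8],[0,0,-3.5,0,5.8],[0,0,-2.5,0,5.8],[0,0,0,0,5.8],[0,0,0,0,5.8]]'
python3 -m inch '[[0,3,0,0,5.8],[0,3,0,0,5.8],[0,3,0,0,5.8],[0,3,0,0,5.8],[0,3,0,0,5.8],[0,0,0,0,5.8],[0,0,0,0,5.8],[0,0,0,0,5.8]]'
python3 -m inch '[[-1,3,0,0,5.8],[-1,3,0,0,5.8],[-1,3,0,0,5.8],[0,0,0,0,5.8],[0,0,0,0,5.8],[0,0,0,0,5.8]]'
python3 -c "
from h import *
im=snap('top','t6.png');b=cv2.cvtColor(im,cv2.COLOR_RGB2BGR)
cv2.imwrite('pics/t6c.png',cv2.resize(b[175:285,250:390],None,fx=5,fy=5,interpolation=cv2.INTER_CUBIC))
snap('side','s6.png')"
```

```text
t: 51.4
tool_pos: [528.2, -45.0, 231.2]
ee_rot: [3.126, -0.311, 0.0]
force: [-1.0, -0.6, 0.1]
grip_width: 57.4
t: 52.07
tool_pos: [528.0, -45.0, 403.3]
ee_rot: [3.126, -0.311, 0.007]
force: [0.1, -0.8, -0.5]
grip_width: 57.8
t: 52.73
tool_pos: [498.4, -191.7, 400.2]
ee_rot: [-3.125, 0.311, 0.003]
force: [-0.3, 0.5, -0.3]
grip_width: 58.0
t: 53.23
tool_pos: [451.9, -273.2, 401.0]
ee_rot: [-3.125, 0.309, 0.0]
force: [-0.4, -0.3, -0.0]
grip_width: 57.9
```

View pics/t6c.png

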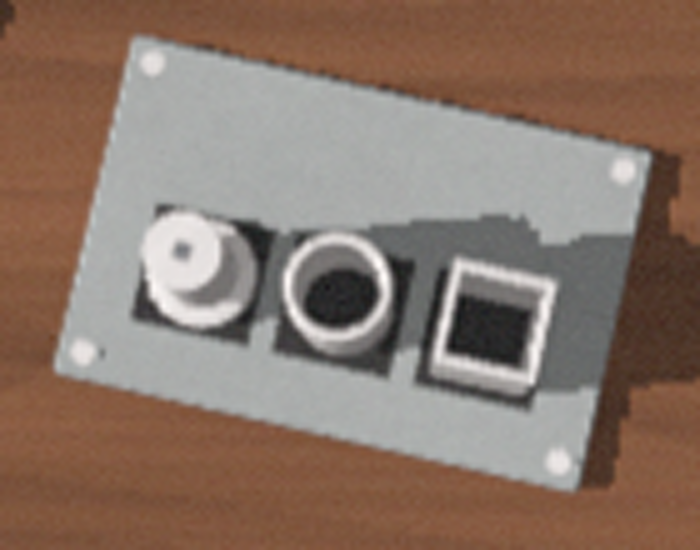

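View pics/s6.png

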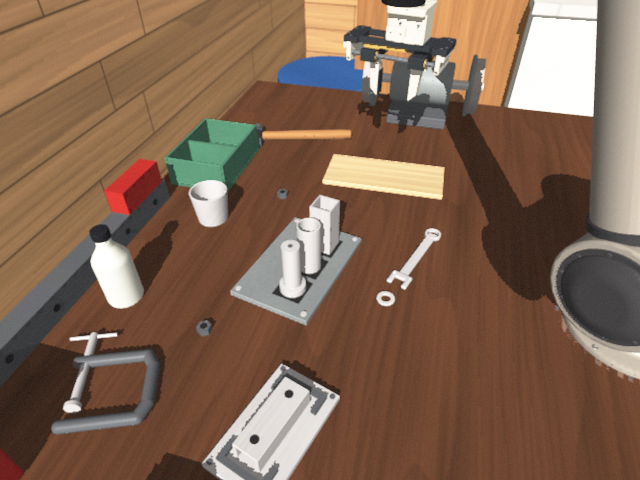

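In the enlarged crop the shaft top (182,250), the round tube rim (337,287) and the square tube corners (455,258) and (555,280) are at the same pixels as at the start. The side view shows all three upright, the channel in the jig and the gripper clear of everything. Handing in.

```bash
python3 -c "
from h import *
print(ctrl.finish_job())"
```

```text
the job is handed in; nothing more can be done
None
```

The job is done and handed in at about 53 s of the 138 s allowed. In order, I stood the square tube, round tube and shaft on the board, laid the channel in the jig, then put the shaft, round tube and square tube back on their own pads. None of them fell.

**Pieces:** In the last top picture all three match their starting pixel positions to about 1 mm. The side view shows them upright.

**Channel:** It lies flat with its holes up, about (0.5, 1.9) mm from the nest centre and roughly 1° off the jig's axis, within the ±9 mm clearance.

**Gripper:** It was open and clear of everything at hand-in, and the highest contact force I read was about 9 N.

**Disagreement:** The top and wrist cameras differed by about 1.5–2 mm on the stand's position. I used the wrist values, and the later measurements and grasps fitted them. At the jig the wrist picture matched the top camera instead, so there I used a value between the two.

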